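# Set up the gel caster with the casting tray that fits

### The arm

A 6-joint arm with a two-finger parallel gripper is mounted at the origin on a cart in front of the work surface, level with it; the furniture and walls round the work are solid. World frame = base frame: x ahead of the robot, y to its left, z up, the work surface at z = 0. Lengths are in m, angles in rad, forces in N, time in s.
With the tool pointing down it reaches from about 0.3 to 0.875 m from the base axis. Payload 6.4 kg.
Tool frame: the origin (TCP) lies at the very end of the fingers, on their centre line; the grasp point (between the pads) lies 19 mm behind it; z points along the fingers, y is the direction in which the jaws open and shut (so a half turn about z gives the same grasp; the last joint's range is limited). The gripper opens to 85 mm and grips with 20 to 120 N. Pads are 22 mm wide; open, the fingers measure 114 mm over their backs; the gripper's body (76 mm by 85 mm) begins 54 mm behind the grasp point. The pads swing forward as they close: fully open they stand 13 mm farther back than shut.
Start: joints at [-1.379, 0.181, 1.607, -0, 1.354, -0.206], TCP at [0.223, -0.53, 0.231] pointing down, gripper open.
Joint ranges: [-2.99, 2.99], [-0.89, 2.07], [0.3, 2.58], [-1.14, 4.28], [0, 2.63], [-3.12, 3.12]. Speed limits (rad/s): [2.57, 2.57, 3.01, 3.14, 3.14, 3.14].

### API

Orientations are given as a unit quaternion [w, x, y, z].
In Python, from bench import telemetry, imaging, ctrl gives the robot as it stands.
- The arm moves only by the shell command python3 -m pendant 'ROWS' [OPENING]. ROWS is JSON, a list that holds one entry, the list of rows, each a list of 6 numbers: the shift along the tool's x, y, z in units of 200 mm (1.0 is 200 mm), then the turn, a rotation vector about the tool's x, y, z in units of pi rad (1.0 is pi rad). In form: [[[tx, ty, tz, rx, ry, rz], ...]]. A call has 1 to 12 rows; each row shifts and turns the pose as measured when the row begins, along the tool's axes as they then stand; what a row does not reach is not made up. A row lasts 1/8 s, in which the tool goes at most 62.5 mm and 10.7 degrees, less where a joint would pass 70% of its speed; a pose out of reach is approached as far as the arm can. A call with a number of a shift or a turn outside -1 to 1 is refused whole. A call with a gripper value outside its range is refused whole. OPENING is the closure, from 0 (fully open) to 1 (shut), set as the call begins (- or left out, the last holds). The fingers move at their own pace and stop on an object; the grip force is fixed at half the most. Time passes only in rows, so rows that do not move let the fingers close. It gives the time, the measured TCP pose, the force and the opening at its end, in the units of the state.
- telemetry.get_obs(): the state, without advancing time (a new reading comes with each control period).
- imaging.camera(name): name is "scene" or "top" or "wrist"; returns a dict with "pixels" (420x560x3 uint8, blue, green, red), "vfov" (degrees; the focal length in pixels is half the picture's height over the tangent of half this angle, whatever the lens; pixels are square), "cx", "cy" (the principal point, pixels), "R" (3x3) and "t" (3): a world point X has camera coordinates R X + t. Camera axes: x right, y down, z forward; pixel columns grow to the right and rows downward; lengths in m; the calibration is good to about 2 mm. The wrist camera is an equidistant fisheye: a pixel r from the principal point sees the ray r / f radians off the axis. A picture is of the moment at which its call begins. There is no depth.
- ctrl.hand_in(): hands the job in, once; it reports no verdict.
The state is a dict: "time_s": time; "q": joint angles; "dq": joint speeds; "joint_efforts": joint torques, N m; "eef_pos": TCP position; "eef_rot": TCP orientation; "wrist_force": force on the tool from outside, world axes, zero at the start; "torque": the same for the moment, N m; "opening": opening from 0.0 (shut) to 1.0 (fully open).
Only numpy, scipy, OpenCV 4.12 (cv2) and the standard library are available. Lean on these libraries where they do the work, as an engineer would, in place of code of your own. Each camera call takes 0.05 s, during which the arm holds its last target.

### The job

Set up the gel caster for casting: of the three rinsed casting trays on the steel drip tray take the one that fits it, that is, whose ends just fill the space between the caster's end wall and its closed gate; lift it, tip it lengthwise by about 30 degrees above the drip tray for a good second so that it drains, and bring it level again. Lower it right down onto the caster's bed, let go, and swing the lever fully upright so that the gate closes on the tray. Then lower the comb from its rack into the notches in the tray's side walls; leave the lever shut, and the other two trays and the conical flask where they are.

Things in the scene. Friction and masses are not known exactly. Their poses are not given: they have to be found in the camera images.
- tray_middle: The casting tray that fits: white plastic trough, 100 long (its x) x 62 wide (its y) x 30 mm high, 4 mm side walls along its length, ends open, floor 3 mm. Origin: centre of its underside, z up. One pair of notches, 15 wide and 10 mm deep, in the top edges of the side walls. Grip it from above across both walls at mid-length. 110 g. May stand in the caster either way round.
- tray_short: Look-alike casting tray, too short for the caster: 80 x 62 x 30 mm, otherwise the same. Origin: centre of its underside. Stays on the drip tray.
- tray_long: Look-alike casting tray, too long for the caster: 120 x 62 x 30 mm, otherwise the same. Origin: centre of its underside. Stays on the drip tray.
- drip_tray: Fixed shallow steel drip tray, 176 (its x) x 370 (its y) mm, rim 11 mm high; the three casting trays lie on its ribs with their undersides at 6 mm, about 118 mm apart along its y in any order, long sides roughly along its x. Origin: centre of its underside.
- caster: Fixed gel caster: grey base plate 218 x 104 mm, upper face (the bed) 10 mm above the worktop. Origin: under the bed centre, at worktop level. Its x runs lengthwise from the lever end (nearer the robot) to the fixed end wall, whose face is at x = +51 mm and 24 mm high. Gate face, equally high, at x = -51 mm when closed. Bed open at both sides beside the tray's middle.
- caster_bed (a point): Bed centre on the upper face of the base: where the middle of the tray's underside ends. Set it down about 6 mm from here towards the open gate, midway in the space; the closing gate pushes it home. Two guides 16 mm high beside the tray's far end (x = +24 to +51 mm from here, 66 mm apart, flaring to about 85 mm towards the gate) centre it.
- caster_gate (a joint): Sliding gate of the caster, m: 0 = closed (101.6 mm from face to end wall), positive = open (at most 0.018). Driven by the lever only: opening = 0.022 m x lever angle in rad.
- caster_lever (a joint): Lever of the caster, rad: 0 = upright against its stop, gate closed; positive = leaning back along the caster's -x, gate open; starts at 0.6 to 0.78. A stiff hinge: it needs about 2 N at the knob and stays where it is left.
- lever_knob (a point): Centre of the white 24 mm ball on the lever, 70 mm from the pivot; 90 mm above the worktop when upright. Can be pinched from above across the caster's y, or pushed.
- lever_pivot (a point): Lever pivot, on the caster's centre line 86 mm behind the bed centre, 20 mm above the worktop; hinge axis along the caster's y.
- comb: White gel comb: a bar 82 long (its y) x 10 x 10 mm, below it five teeth (46 mm wide over all, 15 mm long, 5 mm thick), above it a grip tab 44 wide x 10 mm thick, its top 44 mm above the origin. Origin: centre of the bar's underside, z up. 50 g. Grip the tab across its 10 mm thickness (along its x). Either way round will do.
- comb_rack: Fixed grey comb rack, 60 x 88 x 50 mm; the comb hangs in it by its bar, origin 40 mm above the worktop over the rack's centre, comb y along the rack's y. Draw it straight up by 30 mm or more. Origin: centre of its underside.
- tray_middle_notch (a point): Where the comb's origin must come: midway between the two notches of the fitting tray, at the height of the notch floors (20 mm above the tray's underside), 20 mm from the tray's middle towards its +x end.
- conical_flask: Bystander: 63 mm wide, 109 mm high conical glass flask to the right of the caster; leave it. Origin: centre of its underside.
Mind the look-alikes: they are no part of the job. What is shaped like the tray_middle but brown is not meant.

How it is judged:
On the way, in this order (a step that is already met when the one before it is completed fails the run):
1. the fitting tray, lifted above the drip tray, is tipped lengthwise by 20 to 45 degrees (height (world z) of tray_middle above 0.045 m and angle between tray_middle's own z axis and vertical below 0.785 rad and (angle between tray_middle's own x axis and vertical below 1.222 rad or angle between tray_middle's own x axis and vertical above 1.92 rad) and angle between tray_middle's own y axis and vertical between 1.37 and 1.77 rad and x of tray_middle in the frame of drip_tray between -0.12 and 0.12 m and y of tray_middle in the frame of drip_tray between -0.22 and 0.22 m), for 0.6 s.
2. it is lowered level onto the caster's bed, not dropped (still held when it is within 10 mm of the bed) (contact force between the fingers and tray_middle above 0.3 N and angle between tray_middle's own z axis and vertical below 0.15 rad and z of tray_middle in the frame of caster_bed between -0.01 and 0.01 m and x of tray_middle in the frame of caster_bed between -0.018 and 0.006 m and y of tray_middle in the frame of caster_bed between -0.012 and 0.012 m), for 0.04 s.
3. the lever is upright, so that the gate is closed on the tray standing in the caster (distance between tray_middle and caster_bed below 0.005 m and angle between the x axis of tray_middle and the x axis of caster, either way round below 0.05 rad and angle between tray_middle's own z axis and vertical below 0.04 rad and value of joint caster_lever below 0.1 rad and value of joint caster_gate below 0.0025 m), for 0.2 s.
4. the comb is lowered by hand to the tray's notches (still held when it is within 12 mm of its place) (contact force between the fingers and comb above 0.3 N and distance between comb and tray_middle_notch below 0.012 m), for 0.04 s.
At the end, for the whole second after the job is handed in: Tray of 100 mm level on the bed, centre within 5 mm of the bed centre, turned under 0.05 rad; lever upright within 0.1 rad, gate closed within 2.5 mm; comb upright in the tray's notches, within 6 mm and 0.12 rad; all released and at rest (all of step 3 and distance between comb and tray_middle_notch below 0.006 m and angle between the y axis of comb and the y axis of tray_middle, either way round below 0.12 rad and angle between comb's own z axis and vertical below 0.1 rad and linear speed of each of tray_middle, comb below 0.02 m/s); the robot touches nothing.
It fails at once if one of the other two casting trays is taken or shoved about (more than 40 mm) (distance of any of tray_short, tray_long from where it was at the start of the episode above 0.04 m).
It fails at once if the conical flask is knocked away (more than 40 mm) (distance of conical_flask from where it was at the start of the episode above 0.04 m).
It also fails if it takes over 70 s, if anything falls off the work surface, if the arm or the gripper's body presses on something with over 40 N, if the wrist force passes 120 N, or if a joint passes its speed limit or range.

## Working session

There is one attempt and no reset: what is moved stays moved. The work goes in short steps, Python scripts to look and compute and a shell command to move; the robot and the scene stay as the last step left them, time stands still between calls to the robot, and variables do not carry over. Pictures are saved under pics/ and viewed, and the job is handed in when it is done.

```bash
ls; mkdir -p pics; python3 - <<'E'
from bench import telemetry, imaging, ctrl
import cv2,json
o=telemetry.get_obs(); print(o)
for n in ["scene","top","wrist"]:
    c=imaging.camera(n); cv2.imwrite(f"pics/{n}0.png",c["pixels"]); print(n,c["vfov"],c["cx"],c["cy"],c["R"],c["t"])
E
```

```text
pics
{'time_s': 0.0, 'q': array([-1.37928656e+00,  1.81536783e-01,  1.60801761e+00,  1.33710323e-05,
        1.35378481e+00, -2.06305190e-01]), 'dq': array([ 4.15295437e-04,  4.67831437e-04, -4.98180275e-05, -6.90344202e-04,
        6.27489676e-05, -3.83831125e-04]), 'joint_efforts': array([-8.37608059e-05, -4.44877267e+01, -3.51339054e+01, -3.59771011e-04,
        8.98838363e-03,  1.20761786e-05]), 'eef_pos': array([ 0.22266786, -0.52953766,  0.2303819 ]), 'eef_rot': array([-8.73205952e-04,  9.80282955e-01,  1.97596977e-01,  1.29874713e-05]), 'wrist_force': array([-0.72021395, -0.22313868,  0.7346473 ]), 'torque': array([-0.00927863,  0.01658664, -0.05330296]), 'opening': 1.0036907301880373}
scene 56.5938834374813 284.3575432843311 212.70797403259448 [[-0.51069284 -0.85954787 -0.01924295]
 [-0.37912244  0.24522758 -0.89226096]
 [ 0.7716599  -0.44837585 -0.45110985]] [0.3240773  0.25609273 0.74717841]
top 47.88449331083073 276.5271104953939 207.2113647939489 [[ 0.01734492 -0.99984233 -0.00380246]
 [-0.98406239 -0.01639779 -0.17706587]
 [ 0.1769756   0.00681306 -0.98419166]] [0.08014786 0.51079017 1.48494903]
wrist 65.70646984690485 279.04986287129003 209.52387007229316 [[ 0.38792196 -0.92169036 -0.00185216]
 [-0.88194599 -0.37177657  0.28974721]
 [-0.2677458  -0.1107658  -0.95710142]] [-0.57441599 -0.03771181  0.37921188]
```

View pics/top0.png

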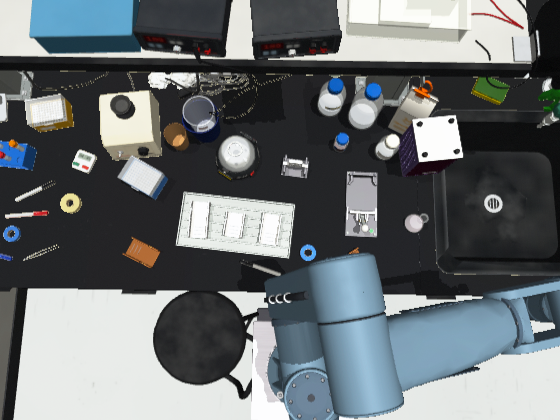

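View pics/scene0.png

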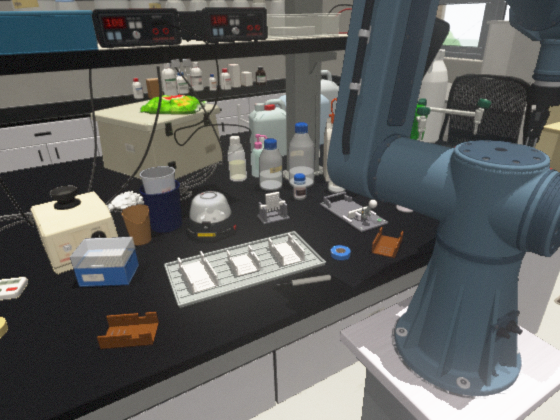

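View pics/wrist0.png

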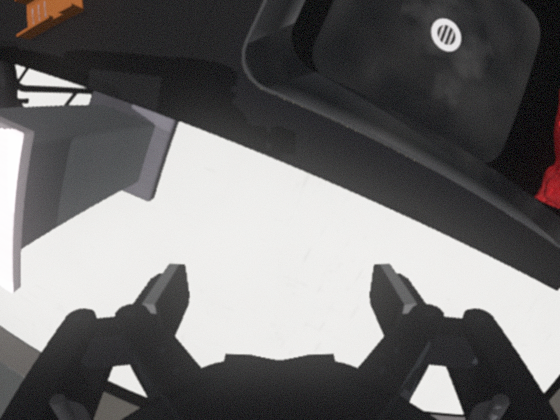

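The top view shows the drip tray with three troughs around (200,220), (234,224) and (270,229), the rack at (295,167), the caster at (362,203) and the flask at (416,222). I'll zoom in.

```bash
python3 - <<'E'
import cv2
a=cv2.imread("pics/top0.png")
cv2.imwrite("pics/top0z.png",cv2.resize(a[145:270,170:300],None,fx=6,fy=4.8*1.0 if 0 else 6,interpolation=cv2.INTER_CUBIC)[:600*2][:750:1][:600])
cv2.imwrite("pics/top0y.png",cv2.resize(a[140:260,270:440],None,fx=4.6,fy=4.6,interpolation=cv2.INTER_CUBIC))
E
cat > h.py <<'E'
import numpy as np, cv2
from bench import telemetry, imaging
from scipy.spatial.transform import Rotation as Rn
def cam(n):
    c=imaging.camera(n); c["n"]=n; c["f"]=210/np.tan(np.radians(c["vfov"]/2)); c["R"]=np.array(c["R"]);c["t"]=np.array(c["t"]); return c
def ray(c,u,v):
    x,y=(u-c["cx"])/c["f"],(v-c["cy"])/c["f"]
    if c["n"]=="wrist":
        r=np.hypot(x,y); s=np.sinc(r/np.pi); d=np.array([x*s,y*s,np.cos(r)])
    else: d=np.array([x,y,1.])
    return -c["R"].T@c["t"], c["R"].T@d
def px(c,u,v,z):
    o,d=ray(c,u,v); return o+d*(z-o[2])/d[2]
def proj(c,X):
    p=c["R"]@np.array(X)+c["t"]
    if c["n"]=="wrist":
        th=np.arctan2(np.hypot(p[0],p[1]),p[2]); k=th/np.hypot(p[0],p[1])
    else: k=1/p[2]
    return c["cx"]+c["f"]*k*p[0], c["cy"]+c["f"]*k*p[1]
E
python3 - <<'E'
from h import *
c=cam("top")
for n,u,v,z in [("t1",200,220,.03),("t2",234,224,.03),("t3",270,229,.03),("rack",295,167,.05),("caster",362,203,.01),("flask",416,222,.05),("dtTL",182,193,.011),("dtTR",295,204,.011),("dtBR",290,257,.011),("dtBL",177,246,.011)]:
    print(n,px(c,u,v,z).round(3))
E
```

```text
t1 [0.466 0.337 0.03 ]
t2 [0.454 0.226 0.03 ]
t3 [0.44  0.109 0.03 ]
rack [0.643 0.031 0.05 ]
caster [ 0.535 -0.194  0.01 ]
flask [ 0.468 -0.359  0.05 ]
dtTL [0.558 0.405 0.011]
dtTR [0.527 0.028 0.011]
dtBR [0.352 0.042 0.011]
dtBL [0.382 0.412 0.011]
```

View pics/top0z.png

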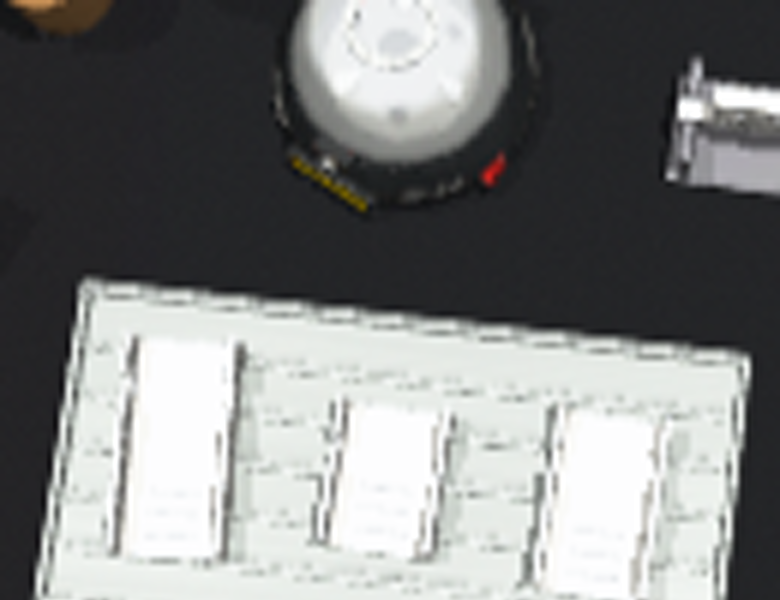

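View pics/top0y.png

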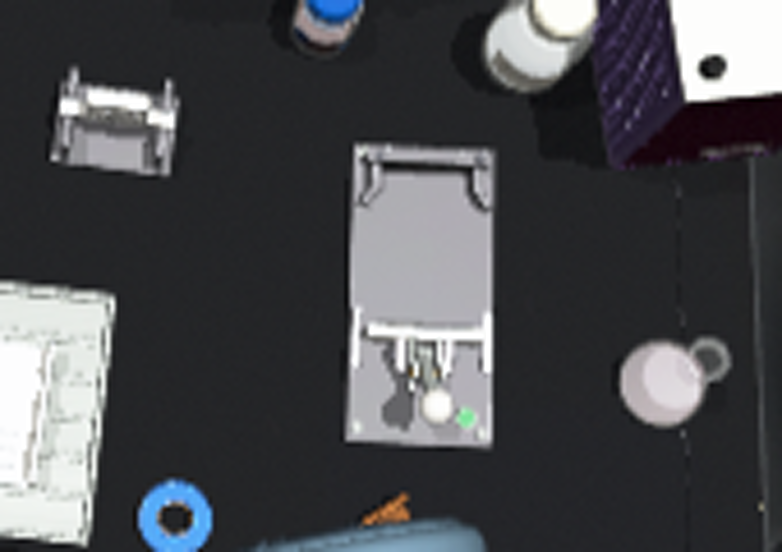

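Tray lengths in the zoom are about 36, 26 and 31 px, so from left to right they are long, short and fitting. The fitting tray is the right-hand one, near (0.44, 0.11). I'll bring the wrist camera over it.

```bash
cat >> h.py <<'E'
def plan(pos,yaw,pitch=0.0):
    """target TCP pos, yaw = heading of tool x, pitch = turn about tool y. prints turn first, then shift in turned axes, and shift in current axes"""
    o=telemetry.get_obs(); q=o["eef_rot"]; Rc=Rn.from_quat([q[1],q[2],q[3],q[0]])
    Rt=Rn.from_matrix(np.array([[np.cos(yaw),np.sin(yaw),0],[np.sin(yaw),-np.cos(yaw),0],[0,0,-1]]).T.T)
    Rt=Rt*Rn.from_euler('y',pitch)
    d=np.array(pos)-o["eef_pos"]
    print("t",round(o["time_s"],2),"pos",o["eef_pos"].round(4),"yaw",round(np.arctan2(*Rc.as_matrix()[[1,0],[0,0]]),4),"tilt",Rc.as_matrix()[:,2].round(3),"F",o["wrist_force"].round(1),"op",round(o["opening"],3))
    print(" turn/pi",((Rc.inv()*Rt).as_rotvec()/np.pi).round(4)," shift/0.2 now-axes",(Rc.inv().apply(d)/.2).round(4)," after-turn axes",(Rt.inv().apply(d)/.2).round(4))
E
python3 -c "
from h import *
plan([.42,.1,.23],-.075)"
```

```text
t 0.2 pos [ 0.2227 -0.5298  0.2307] yaw 0.3978 tilt [-0.     0.001 -1.   ] F [ 0.1 -0.4 -0.3] op 0.996
 turn/pi [-0.0004  0.      0.1505]  shift/0.2 now-axes [ 2.1293 -2.5208  0.0067]  after-turn axes [ 0.7479 -3.2139  0.0036]
```

```bash
python3 -m pendant '[[[0,0,0,0,0,0.05],[0,0,0,0,0,0.05],[0,0,0,0,0,0.05],[0.08,-0.29,0,0,0,0],[0.08,-0.29,0,0,0,0],[0.08,-0.29,0,0,0,0],[0.08,-0.29,0,0,0,0],[0.08,-0.29,0,0,0,0],[0.08,-0.29,0,0,0,0],[0.08,-0.29,0,0,0,0],[0.08,-0.29,0,0,0,0],[0.08,-0.29,0,0,0,0]]]' 0; python3 -c "
from h import *
plan([.42,.1,.23],-.075)"
```

```text
time_s: 1.7
eef_pos: [0.4171, -0.0109, 0.2308]
eef_rot: [-0.001, 0.999, -0.05, 0.002]
wrist_force: [1.2, -1.1, 0.0]
opening: 0.998
t 1.7 pos [ 0.4171 -0.0109  0.2308] yaw -0.0995 tilt [ 0.004  0.002 -1.   ] F [ 1.2 -1.1  0. ] op 0.998
 turn/pi [-0.0007 -0.0012 -0.0078]  shift/0.2 now-axes [-0.0407 -0.5532  0.0052]  after-turn axes [-0.0271 -0.5541  0.0041]
```

```bash
python3 -m pendant '[[[-0.03,-0.27,0,0,0,-0.007],[0,-0.25,0,0,0,0],[0,0,0,0,0,0]]]' 0; python3 -c "
from h import *
plan([.42,.1,.23],-.075)
c=cam('wrist'); cv2.imwrite('pics/w1.png',c['pixels']); c.pop('n'); import pickle; c['n']='wrist'; pickle.dump(c,open('w1.pkl','wb'))
print(-c['R'].T@c['t'])"
```

```text
time_s: 2.08
eef_pos: [0.4202, 0.1006, 0.2313]
eef_rot: [-0.001, 0.999, -0.035, 0.003]
wrist_force: [-0.1, -0.2, -0.8]
opening: 0.999
t 2.08 pos [0.4202 0.1006 0.2313] yaw -0.0697 tilt [ 0.005  0.003 -1.   ] F [-0.1 -0.2 -0.8] op 0.999
 turn/pi [-0.001  -0.0016  0.0017]  shift/0.2 now-axes [-0.0007  0.0031  0.0063]  after-turn axes [-0.0007  0.0031  0.0063]
[0.4933983  0.09481636 0.37390974]
```

View pics/w1.png

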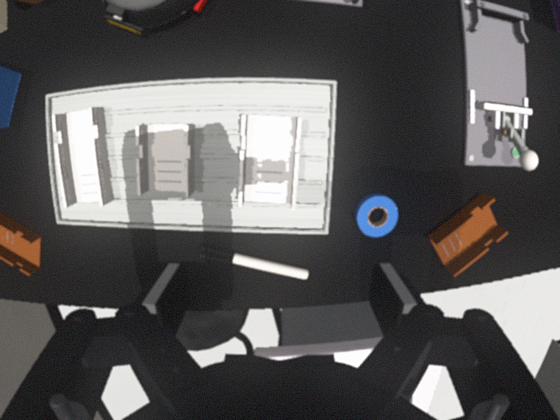

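The fitting tray is at about (268,160), with its walls at columns 243 and 293 and notches near row 178 or 135. I'll zoom in on it.

```bash
python3 -c "
from h import *
a=cv2.imread('pics/w1.png')
cv2.imwrite('pics/w1z.png',cv2.resize(a[95:225,220:345],None,fx=4.6,fy=4.6,interpolation=cv2.INTER_CUBIC))
cv2.imwrite('pics/w1y.png',cv2.resize(a[0:180,440:560],None,fx=3.3,fy=3.3,interpolation=cv2.INTER_CUBIC))"
```

```text
(no output)
```

View pics/w1z.png

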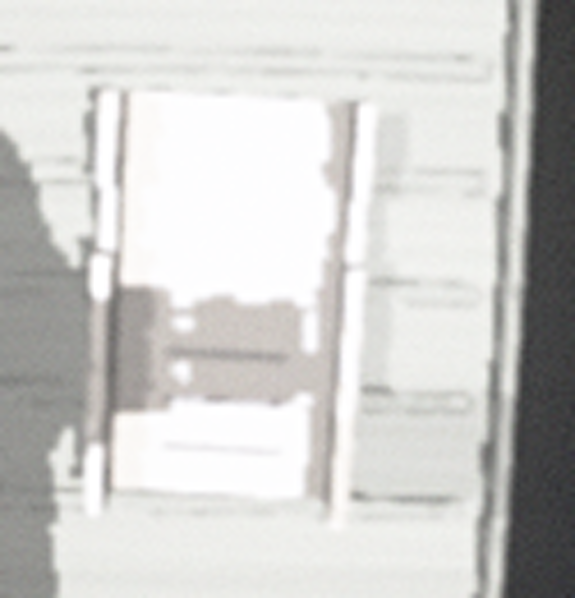

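View pics/w1y.png

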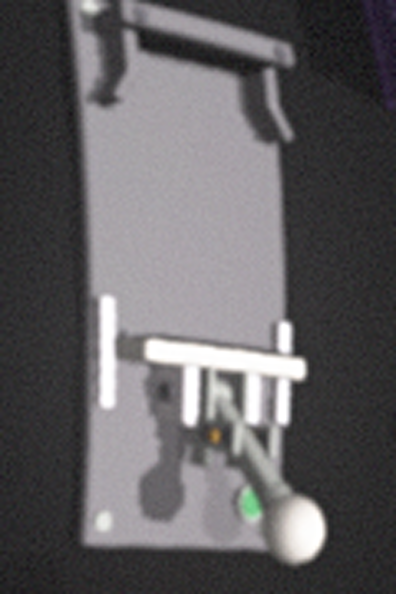

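```bash
python3 -c "
from h import *
import pickle
c=pickle.load(open('w1.pkl','rb'))
P=[px(c,220+a/4.6,95+b/4.6,.036) for a,b in [(97,90),(86,512),(375,103),(345,525)]]
P=np.array(P); print(P.round(4)); m=P.mean(0); print('mid',m, 'len',np.linalg.norm(P[0]-P[1]),np.linalg.norm(P[2]-P[3]),'wid',np.linalg.norm(P[0]-P[2]),np.linalg.norm(P[1]-P[3]))
d=P[0]+P[2]-P[1]-P[3]; print('yaw',np.arctan2(d[1],d[0]))
e=P[2]-P[0]+P[3]-P[1]; print('yaw from y',np.arctan2(e[0],-e[1]))
plan([m[0],m[1],.1],-.075)
"
```

```text
[[0.4975 0.1348 0.036 ]
 [0.3997 0.1464 0.036 ]
 [0.49   0.073  0.036 ]
 [0.3923 0.0856 0.036 ]]
mid [0.44487173 0.1099287  0.036     ] len 0.09844942031156938 0.09842091660781424 wid 0.062228187759213835 0.06124787790725638
yaw -0.12284907343443179
yaw from y -0.12082535701739408
t 2.12 pos [0.4202 0.0991 0.2312] yaw -0.0714 tilt [ 0.005  0.002 -1.   ] F [-0.5 -0.2 -0.6] op 0.998
 turn/pi [-0.0007 -0.0015  0.0012]  shift/0.2 now-axes [ 0.116  -0.0613  0.6565]  after-turn axes [ 0.1189 -0.0632  0.6558]
```

```bash
python3 -m pendant '[[[0.06,-0.03,0.15,-0.0007,-0.0015,0.016],[0.06,-0.03,0.25,0,0,0],[0,0,0.25,0,0,0],[0,0,0,0,0,0]]]' 0; python3 -c "
from h import *
plan([.445,.11,.005],-.122)
c=cam('wrist'); cv2.imwrite('pics/w2.png',c['pixels']); import pickle; pickle.dump(c,open('w2.pkl','wb'))"
```

```text
time_s: 2.62
eef_pos: [0.4483, 0.1041, 0.0997]
eef_rot: [0.001, 0.998, -0.064, 0.002]
wrist_force: [-1.0, 0.2, -0.3]
opening: 1.003
t 2.62 pos [0.4483 0.1041 0.0997] yaw -0.1282 tilt [ 0.004 -0.002 -1.   ] F [-1.   0.2 -0.3] op 1.003
 turn/pi [ 0.0005 -0.0013 -0.002 ]  shift/0.2 now-axes [-0.022  -0.028   0.4734]  after-turn axes [-0.0198 -0.0274  0.4736]
```

View pics/w2.png

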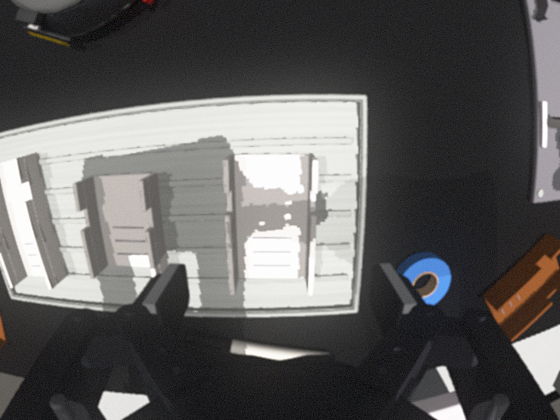

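```bash
python3 -c "
from h import *
a=cv2.imread('pics/w2.png')
cv2.imwrite('pics/w2z.png',cv2.resize(a[145:305,210:335],None,fx=3.75,fy=3.75,interpolation=cv2.INTER_CUBIC))"
```

```text
(no output)
```

View pics/w2z.png

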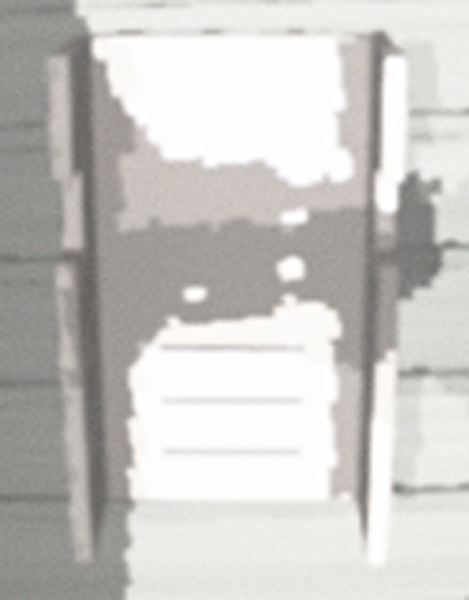

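```bash
python3 -c "
from h import *
import pickle
c=pickle.load(open('w2.pkl','rb'))
P=np.array([px(c,210+a/3.75,145+b/3.75,.036) for a,b in [(47,57),(77,562),(408,55),(385,565)]])
print(P.round(4)); m=P.mean(0); print('mid',m, 'len',np.linalg.norm(P[0]-P[1]),np.linalg.norm(P[2]-P[3]),'wid',np.linalg.norm(P[0]-P[2]),np.linalg.norm(P[1]-P[3]))
d=P[0]+P[2]-P[1]-P[3]; print('yaw',np.arctan2(d[1],d[0]))
plan([m[0],m[1],.005],-.122)
"
```

```text
[[0.4977 0.1341 0.036 ]
 [0.3991 0.1464 0.036 ]
 [0.49   0.0727 0.036 ]
 [0.3909 0.086  0.036 ]]
mid [0.44438461 0.10981586 0.036     ] len 0.09934854360411895 0.09998568822621651 wid 0.06190356474755269 0.060961205193824364
yaw -0.12867493588166612
t 2.67 pos [0.4506 0.1041 0.1022] yaw -0.1282 tilt [ 0.009 -0.002 -1.   ] F [ 1.  -1.   0.8] op 1.001
 turn/pi [ 0.0003 -0.0029 -0.002 ]  shift/0.2 now-axes [-0.0387 -0.0251  0.4856]  after-turn axes [-0.0341 -0.0248  0.4859]
```

Two views agree: the tray is 100 mm long, its centre is at (0.4445, 0.110), its yaw is -0.125, and its notch is at the far end. I'll descend now.

```bash
python3 -m pendant '[[[-0.034,-0.026,0,0,-0.002,0],[0,0,0.15,0,0,0],[0,0,0.1,0,0,0],[0,0,0,0,0,0]]]' 0; python3 -c "
from h import *
plan([.4445,.11,.005],-.125)"
```

```text
time_s: 3.18
eef_pos: [0.4513, 0.1095, 0.0608]
eef_rot: [0.0, 0.998, -0.065, 0.009]
wrist_force: [-0.2, -0.5, 0.1]
opening: 0.999
t 3.17 pos [0.4513 0.1095 0.0608] yaw -0.1303 tilt [ 0.018 -0.002 -1.   ] F [-0.2 -0.5  0.1] op 0.999
 turn/pi [-0.0002 -0.0058 -0.0017]  shift/0.2 now-axes [-0.0393  0.0022  0.2781]  after-turn axes [-0.0342  0.0018  0.2788]
```

```bash
python3 -m pendant '[[[-0.035,0,0,0,-0.006,0],[0,0,0,0,0,0]]]' 0; python3 -c "
from h import *
plan([.4445,.11,.005],-.125)"
```

```text
time_s: 3.42
eef_pos: [0.4461, 0.1106, 0.064]
eef_rot: [-0.001, 0.998, -0.065, 0.002]
wrist_force: [0.0, -0.5, -0.1]
opening: 1.001
t 3.42 pos [0.4461 0.1106 0.064 ] yaw -0.1301 tilt [ 0.003  0.001 -1.   ] F [ 0.  -0.5 -0.1] op 1.001
 turn/pi [-0.0004 -0.001  -0.0016]  shift/0.2 now-axes [-0.0083  0.0044  0.295 ]  after-turn axes [-0.0074  0.004   0.295 ]
```

```bash
python3 -m pendant '[[[-0.008,0.004,0.1,0,-0.001,-0.0015],[0,0,0.1,0,0,0],[0,0,0,0,0,0]]]' 0; python3 -c "
from h import *
plan([.4445,.11,.005],-.125)"
```

```text
time_s: 3.8
eef_pos: [0.4473, 0.1102, 0.0267]
eef_rot: [-0.001, 0.998, -0.062, 0.003]
wrist_force: [-0.2, 0.0, 0.9]
opening: 0.999
t 3.8 pos [0.4473 0.1102 0.0267] yaw -0.125 tilt [ 0.007  0.001 -1.   ] F [-0.2  0.   0.9] op 0.999
 turn/pi [-0.0007 -0.0021  0.    ]  shift/0.2 now-axes [-0.0147  0.0029  0.1082]  after-turn axes [-0.014   0.0026  0.1083]
```

```bash
python3 -m pendant '[[[-0.014,0.003,0.06,0,-0.003,0],[0,0,0.048,0,0,0],[0,0,0,0,0,0]]]' 0; python3 -c "
from h import *
plan([.4445,.11,.005],-.125)"; python3 -m pendant '[[[0,0,0,0,0,0],[0,0,0,0,0,0],[0,0,0,0,0,0],[0,0,0,0,0,0]]]' 1;  python3 -c "
from h import *
plan([.4445,.11,.005],-.125)"
```

```text
time_s: 4.18
eef_pos: [0.4459, 0.11, 0.0056]
eef_rot: [-0.001, 0.998, -0.062, -0.0]
wrist_force: [0.1, -0.6, -0.1]
opening: 1.001
t 4.17 pos [0.4459 0.11   0.0056] yaw -0.1248 tilt [-0.     0.002 -1.   ] F [ 0.1 -0.6 -0.1] op 1.001
 turn/pi [-0.0008  0.0002  0.0001]  shift/0.2 now-axes [-0.0067  0.0007  0.003 ]  after-turn axes [-0.0067  0.0007  0.003 ]
time_s: 4.68
eef_pos: [0.4465, 0.11, 0.0063]
eef_rot: [-0.001, 0.998, -0.062, 0.0]
wrist_force: [-0.4, -1.1, 0.2]
opening: 0.716
t 4.67 pos [0.4465 0.11   0.0063] yaw -0.1248 tilt [ 0.001  0.002 -1.   ] F [-0.4 -1.1  0.2] op 0.716
 turn/pi [-0.0008 -0.0001  0.0001]  shift/0.2 now-axes [-0.0099  0.0014  0.0067]  after-turn axes [-0.0099  0.0014  0.0067]
```

Gripped: opening 0.716, about 61 mm. Next I lift it, then tip it 30°.

```bash
python3 -m pendant '[[[0,0,-0.1,0,0,0],[0,0,-0.2,0,0,0],[0,0,-0.2,0,0,0],[0,0,-0.1,0,0,0],[0,0,0,0,0,0]]]' 1; python3 -c "
from h import *
plan([.4445,.11,.12],-.125)"; python3 -m pendant '[[[0,0,0,0,0.055,0],[0,0,0,0,0.055,0],[0,0,0,0,0.05,0],[0,0,0,0,0,0]]]' 1;  python3 -c "
from h import *
plan([.4445,.11,.12],-.125,.52)
c=cam('scene'); cv2.imwrite('pics/s3.png',c['pixels'])"
```

```text
time_s: 5.3
eef_pos: [0.4451, 0.1097, 0.1288]
eef_rot: [-0.001, 0.998, -0.062, -0.001]
wrist_force: [0.8, -0.1, -1.4]
opening: 0.712
t 5.3 pos [0.4451 0.1097 0.1288] yaw -0.1248 tilt [-0.002  0.003 -1.   ] F [ 0.8 -0.1 -1.4] op 0.712
 turn/pi [-0.0007  0.0007  0.0001]  shift/0.2 now-axes [-0.0028 -0.001   0.0439]  after-turn axes [-0.0029 -0.0011  0.0439]
time_s: 5.8
eef_pos: [0.4415, 0.1094, 0.1227]
eef_rot: [0.015, 0.966, -0.061, 0.249]
wrist_force: [-1.0, -0.6, -0.6]
opening: 0.711
t 5.8 pos [0.4415 0.1094 0.1227] yaw -0.1259 tilt [ 0.479 -0.059 -0.876] F [-1.  -0.6 -0.6] op 0.711
 turn/pi [-0.0005  0.005  -0.0002]  shift/0.2 now-axes [ 0.006  -0.0048  0.0188]  after-turn axes [ 0.0057 -0.0048  0.0189]
```

View pics/s3.png

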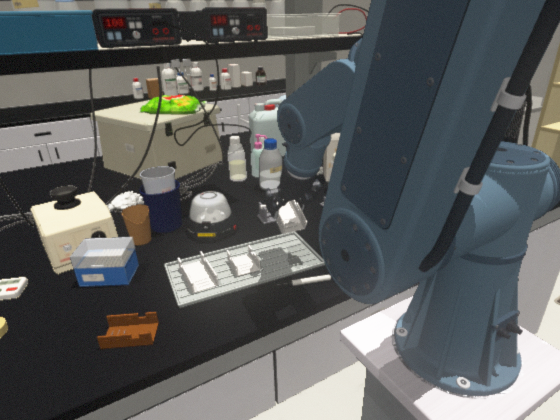

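The tray is in the fingers at (290,215), tilted 29°. I'll hold it for 1.25 s and then level it.

```bash
python3 -m pendant '[[[0,0,0,0,0,0],[0,0,0,0,0,0],[0,0,0,0,0,0],[0,0,0,0,0,0],[0,0,0,0,0,0],[0,0,0,0,0,0],[0,0,0,0,0,0],[0,0,0,0,0,0],[0,0,0,0,0,0],[0,0,0,0,0,0]]]' 1;  python3 -c "
from h import *
plan([.4445,.11,.12],-.125,0)"; python3 -m pendant '[[[0,0,0,0,-0.055,0],[0,0,0,0,-0.055,0],[0,0,0,0,-0.05,0],[0,0,0,0,0,0]]]' 1;  python3 -c "
from h import *
plan([.4445,.11,.2],-.125,0)"
```

```text
time_s: 7.1
eef_pos: [0.4482, 0.1084, 0.1268]
eef_rot: [0.015, 0.966, -0.062, 0.249]
wrist_force: [-0.6, 0.0, -0.7]
opening: 0.713
t 7.1 pos [0.4482 0.1084 0.1268] yaw -0.129 tilt [ 0.48  -0.059 -0.875] F [-0.6  0.  -0.7] op 0.713
 turn/pi [-0.0006 -0.1606 -0.001 ]  shift/0.2 now-axes [-0.0335 -0.0053  0.0202]  after-turn axes [-0.0195 -0.0054  0.0339]
time_s: 7.6
eef_pos: [0.4466, 0.109, 0.1255]
eef_rot: [-0.002, 0.998, -0.063, -0.007]
wrist_force: [-0.1, -0.5, -1.9]
opening: 0.712
t 7.6 pos [0.4466 0.109  0.1255] yaw -0.1258 tilt [-0.013  0.005 -1.   ] F [-0.1 -0.5 -1.9] op 0.712
 turn/pi [-0.001   0.0044 -0.0003]  shift/0.2 now-axes [-0.0162 -0.005  -0.3724]  after-turn axes [-0.0111 -0.0038 -0.3726]
```

```bash
python3 -m pendant '[[[0,0,-0.25,-0.001,0.004,0],[0,0,-0.25,0,0,0],[0.04,0.28,-0.1,0,0,0],[0.04,0.28,0,0,0,0],[0.04,0.28,0,0,0,0],[0.04,0.28,0,0,0,0],[0.04,0.28,0,0,0,0],[0,0,0,0,0,0]]]' 1;  python3 -c "
from h import *
plan([.44,-.19,.2],-.1,0)
import pickle
for n in ['wrist','top']:
  c=cam(n); cv2.imwrite(f'pics/{n}4.png',c['pixels']); pickle.dump(c,open(n+'4.pkl','wb'))
"
```

```text
time_s: 8.6
eef_pos: [0.4475, -0.1785, 0.2465]
eef_rot: [0.006, 0.998, -0.059, 0.009]
wrist_force: [-0.6, 0.7, -0.9]
opening: 0.713
t 8.6 pos [ 0.4475 -0.1785  0.2465] yaw -0.1185 tilt [ 0.018 -0.013 -1.   ] F [-0.6  0.7 -0.9] op 0.713
 turn/pi [ 0.0035 -0.0061 -0.0059]  shift/0.2 now-axes [-0.0351  0.059   0.2326]  after-turn axes [-0.0318  0.061   0.2326]
```

View pics/wrist4.png

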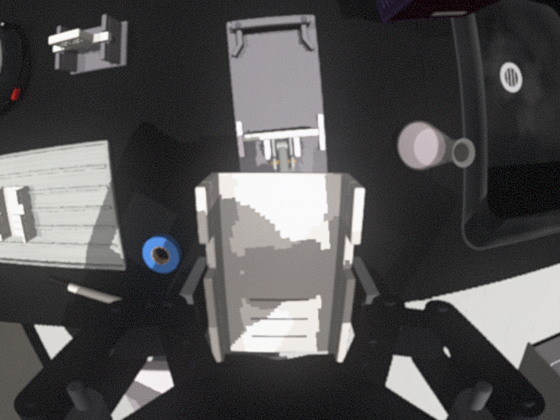

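The wrist view shows the caster bed at (277,75), the end wall near row 20, the gate at row 133, and the rack and comb at (88,45). The held tray hides the lever. I'll zoom in.

```bash
python3 -c "
from h import *
a=cv2.imread('pics/wrist4.png')
cv2.imwrite('pics/w4z.png',cv2.resize(a[5:180,215:340],None,fx=3.4,fy=3.4,interpolation=cv2.INTER_CUBIC))
cv2.imwrite('pics/w4r.png',cv2.resize(a[5:85,35:140],None,fx=7,fy=7,interpolation=cv2.INTER_CUBIC))"
```

```text
(no output)
```

View pics/w4z.png

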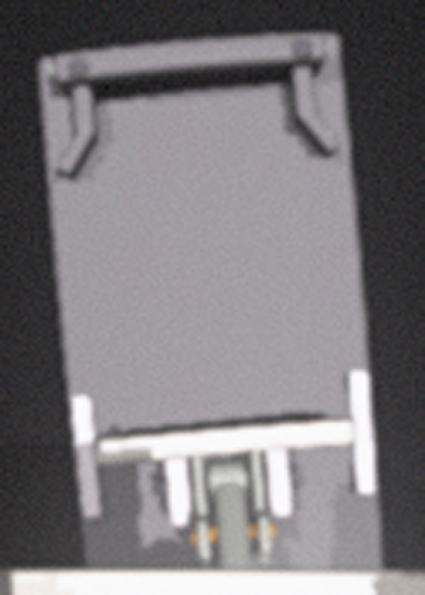

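View pics/w4r.png

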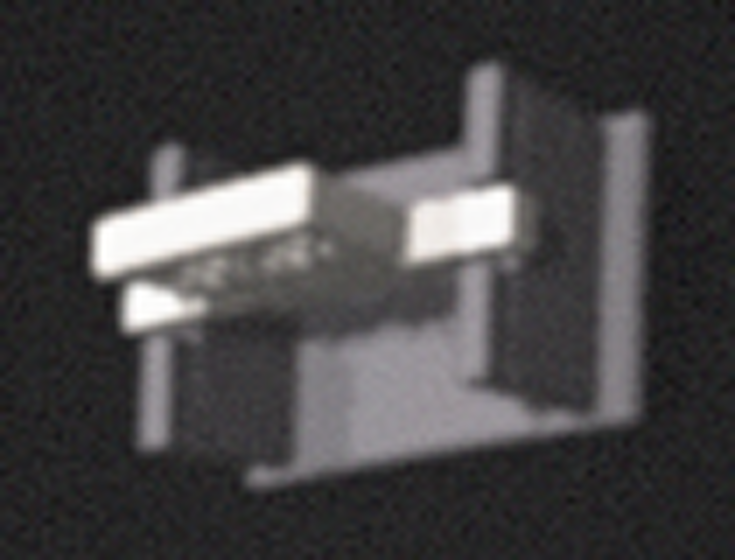

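```bash
python3 -c "
from h import *
import pickle
c=pickle.load(open('wrist4.pkl','rb'))
print('cam',-c['R'].T@c['t'])
Z=lambda a,b,z: px(c,215+a/3.4,5+b/3.4,z)
for n,a,b,z in [('L1',51,200,.01),('L2',72,400,.01),('L3',85,540,.01),('R1',353,200,.01),('R2',368,380,.01),('R3',381,540,.01),('TL',40,60,.01),('TR',338,35,.01),('wallbaseL',110,96,.01),('wallbaseR',290,81,.01),('walltopL',80,80,.034),('walltopR',300,67,.034),('gatetopL',110,434,.034),('gatetopR',350,424,.034)]:
  print(n,Z(a,b,z).round(4))
W=lambda a,b,z: px(c,35+a/7,5+b/7,z)
for n,a,b,z in [('tabNL',97,276,.084),('tabNR',308,223,.084),('tabFL',97,215,.084),('tabFR',310,163,.084),('barRfar',515,185,.05),('barRnear',515,245,.05),('barLnear',125,330,.05),('rackBR',635,420,.0),('rackBL',250,485,.0)]:
  print(n,W(a,b,z).round(4))
"
python3 - <<'E'
import cv2
a=cv2.imread("pics/top4.png")
cv2.imwrite("pics/top4y.png",cv2.resize(a[140:260,270:440],None,fx=4.6,fy=4.6,interpolation=cv2.INTER_CUBIC))
E
```

```text
cam [ 0.51863338 -0.18564541  0.3902012 ]
L1 [ 0.5919 -0.1414  0.01  ]
L2 [ 0.5216 -0.1399  0.01  ]
L3 [ 0.4727 -0.1378  0.01  ]
R1 [ 0.5796 -0.2432  0.01  ]
R2 [ 0.5165 -0.2412  0.01  ]
R3 [ 0.4606 -0.2402  0.01  ]
TL [ 0.6436 -0.1432  0.01  ]
TR [ 0.6403 -0.2457  0.01  ]
wallbaseL [ 0.6263 -0.1656  0.01  ]
wallbaseR [ 0.6244 -0.227   0.01  ]
walltopL [ 0.6265 -0.1579  0.034 ]
walltopR [ 0.6223 -0.2282  0.034 ]
gatetopL [ 0.5088 -0.1535  0.034 ]
gatetopR [ 0.503  -0.2303  0.034 ]
tabNL [0.6516 0.0518 0.084 ]
tabNR [0.6461 0.0088 0.084 ]
tabFL [0.6623 0.0513 0.084 ]
tabFR [0.6561 0.0079 0.084 ]
barRfar [ 0.654  -0.0111  0.05  ]
barRnear [ 0.6434 -0.0104  0.05  ]
barLnear [0.6539 0.0721 0.05  ]
rackBR [ 0.6206 -0.0068  0.    ]
rackBL [0.6315 0.0805 0.    ]
```

View pics/top4y.png

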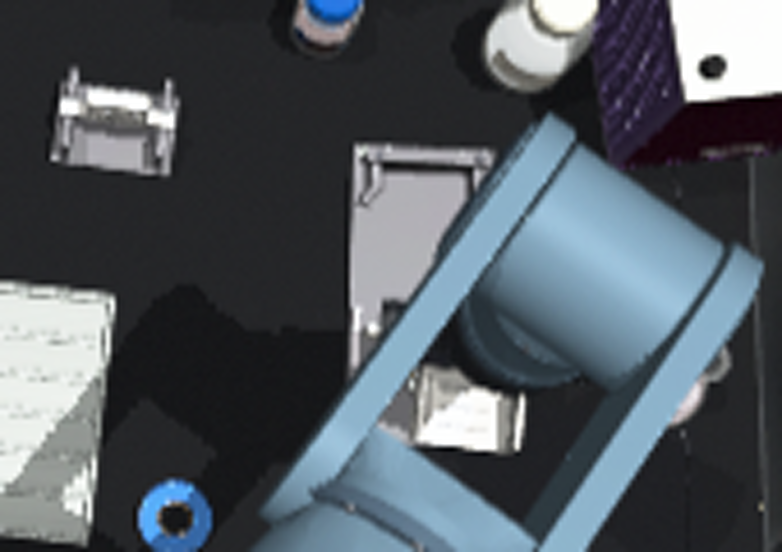

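```bash
python3 -c "
from h import *
import pickle
c=pickle.load(open('top4.pkl','rb'))
Z=lambda a,b,z: px(c,270+a/4.6,140+b/4.6,z)
for n,a,b,z in [('TL',354,145,.01),('TR',496,149,.034),('BL',346,442,.01),('BR',492,446,.01),('wallL',385,163,.034),('wallR',470,167,.034),('gate L',370,325,.034),('gateR',480,331,.034),('knob',437,406,.075),('tabR',152,100,.084),('tabL',82,93,.084),('rackBL',52,160,0),('rackBR',170,176,0)]:
  print(n,Z(a,b,z).round(4))
"

```

```text
TL [ 0.6414 -0.1452  0.01  ]
TR [ 0.6339 -0.2436  0.034 ]
BL [ 0.4234 -0.1376  0.01  ]
BR [ 0.4223 -0.2414  0.01  ]
wallL [ 0.6222 -0.1638  0.034 ]
wallR [ 0.6203 -0.2247  0.034 ]
gate L [ 0.5041 -0.1519  0.034 ]
gateR [ 0.5011 -0.2296  0.034 ]
knob [ 0.4415 -0.1909  0.075 ]
tabR [0.6521 0.006  0.084 ]
tabL [0.6564 0.0549 0.084 ]
rackBL [0.6291 0.0749 0.    ]
rackBR [ 0.6184 -0.0117  0.    ]
```

```bash
python3 -c "
from h import *
import pickle
c=pickle.load(open('wrist4.pkl','rb'))
a=cv2.imread('pics/wrist4.png'); cv2.imwrite('pics/w4t.png',cv2.resize(a[165:370,185:375],None,fx=2.9,fy=2.9,interpolation=cv2.INTER_CUBIC))
plan([.567,-.192,.1],-.033,0)
"

```

```text
t 8.7 pos [ 0.4475 -0.1751  0.2463] yaw -0.1151 tilt [ 0.017 -0.01  -1.   ] F [-0.7 -1.  -2.1] op 0.716
 turn/pi [ 0.0029 -0.0055 -0.0262]  shift/0.2 now-axes [0.5902 0.009  0.7419]  after-turn axes [0.5999 0.0647 0.7313]
```

View pics/w4t.png

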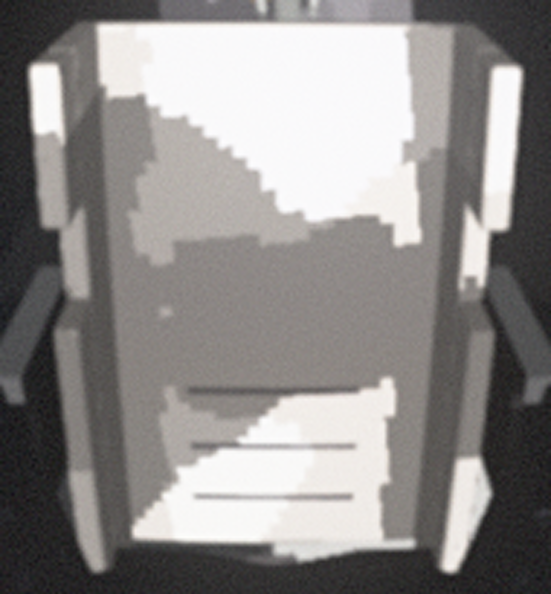

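```bash
python3 -c "
from h import *
import pickle
c=pickle.load(open('wrist4.pkl','rb'))
tcp=np.array([.4475,-.1768,.2464])
# tool frame at yaw ~-.117, tilt
for h in (.028,.030,.034):
  P=np.array([px(c,185+a/2.9,165+b/2.9,.2464+h) for a,b in [(30,65),(88,572),(521,67),(457,573)]])
  m=P.mean(0); d=P[0]+P[2]-P[1]-P[3]
  print(h,(m-tcp).round(4),'len',np.linalg.norm(P[0]-P[1]).round(4),np.linalg.norm(P[2]-P[3]).round(4),'wid',np.linalg.norm(P[0]-P[2]).round(4),np.linalg.norm(P[1]-P[3]).round(4),'yaw',np.arctan2(d[1],d[0]).round(4))
"

```

```text
0.028 [ 0.0052 -0.0025  0.028 ] len 0.0836 0.0841 wid 0.063 0.0604 yaw -0.1231
0.03 [ 0.0063 -0.0026  0.03  ] len 0.0822 0.0826 wid 0.0619 0.0594 yaw -0.1231
0.034 [ 0.0086 -0.0028  0.034 ] len 0.0793 0.0797 wid 0.0597 0.0573 yaw -0.1231
```

The held tray sits about 2 mm behind the TCP with its notch towards the far end. The bed centre is about (0.573, -0.192), yaw -0.033. I'll put the tray above it.

```bash
python3 -m pendant '[[[0,0,0,0.003,-0.0055,-0.026],[0.2,0.03,0,0,0,0],[0.2,0.03,0.1,0,0,0],[0.2,0,0.2,0,0,0],[0,0,0.2,0,0,0],[0,0,0,0,0,0]]]' 1;  python3 -c "
from h import *
plan([.569,-.192,.06],-.033,0)
"
```

```text
time_s: 9.45
eef_pos: [0.571, -0.1775, 0.1444]
eef_rot: [0.001, 1.0, -0.009, 0.003]
wrist_force: [0.1, -0.5, 0.2]
opening: 0.711
t 9.45 pos [ 0.571  -0.1775  0.1444] yaw -0.0175 tilt [ 0.006 -0.003 -1.   ] F [ 0.1 -0.5  0.2] op 0.711
 turn/pi [ 0.0008 -0.0019  0.0049]  shift/0.2 now-axes [-0.0113  0.0716  0.4223]  after-turn axes [-0.0077  0.0727  0.4222]
```

```bash
python3 -m pendant '[[[-0.01,0.072,0.1,0.0008,-0.002,0.005],[0,0,0.2,0,0,0],[0,0,0.1,0,0,0],[0,0,0,0,0,0]]]' 1;  python3 -c "
from h import *
plan([.569,-.192,.04],-.033,0)
import pickle
for n in ['wrist','scene']:
  c=cam(n); cv2.imwrite(f'pics/{n}5.png',c['pixels']); pickle.dump(c,open(n+'5.pkl','wb'))
"
```

```text
time_s: 9.95
eef_pos: [0.5713, -0.1942, 0.0678]
eef_rot: [0.003, 1.0, -0.017, 0.004]
wrist_force: [0.4, 0.8, -0.9]
opening: 0.712
t 9.95 pos [ 0.5713 -0.1942  0.0678] yaw -0.0333 tilt [ 0.008 -0.006 -1.   ] F [ 0.4  0.8 -0.9] op 0.712
 turn/pi [ 0.0018 -0.0027 -0.0001]  shift/0.2 now-axes [-0.013  -0.0112  0.1386]  after-turn axes [-0.0119 -0.0104  0.1388]
```

View pics/wrist5.png

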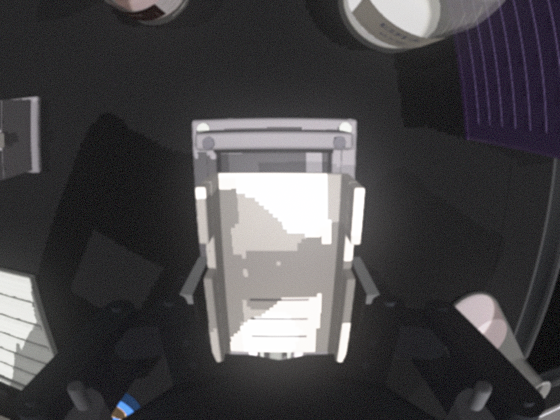

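View pics/scene5.png

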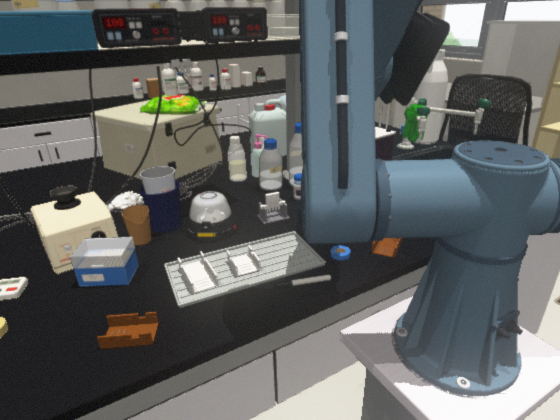

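```bash
python3 -c "
from h import *
a=cv2.imread('pics/wrist5.png'); cv2.imwrite('pics/w5z.png',cv2.resize(a[110:200,180:370],None,fx=4.2,fy=4.2,interpolation=cv2.INTER_CUBIC))"

```

```text
(no output)
```

View pics/w5z.png

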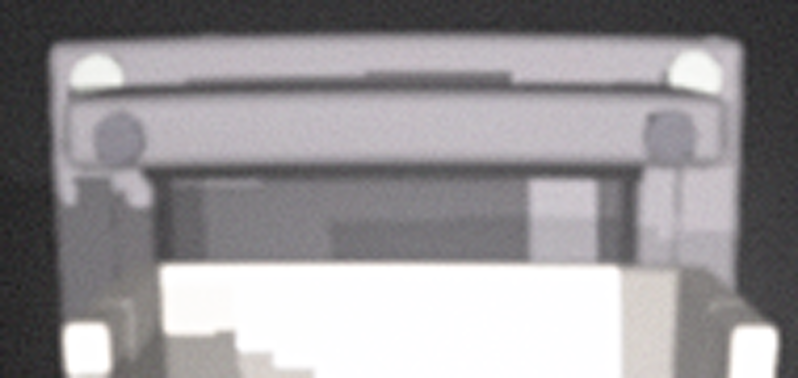

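```bash
python3 -c "
from h import *
import pickle
c=pickle.load(open('wrist5.pkl','rb'))
print(-c['R'].T@c['t'])
Z=lambda a,b,z: px(c,180+a/4.2,110+b/4.2,z)
for n,a,b,z in [('plateFL',52,45,.01),('plateFR',741,42,.01),('plateL',62,300,.01),('plateR',738,270,.01),('walltopFrontL',130,165,.034),('walltopFrontR',650,162,.034),('wallL',68,130,.034),('wallR',722,130,.034),('guideInnerL',155,230,.026),('guideInnerR',640,230,.026),('trayTL',65,322,.097),('trayTR',775,325,.097),('floorL',163,263,.071),('floorR',676,266,.071)]:
  print(n,Z(a,b,z).round(4))
plan([.569,-.192,.04],-.033,0)
"

```

```text
[ 0.64424147 -0.19604489  0.21067417]
plateFL [ 0.6447 -0.1431  0.01  ]
plateFR [ 0.6415 -0.2451  0.01  ]
plateL [ 0.6059 -0.1417  0.01  ]
plateR [ 0.607  -0.2448  0.01  ]
walltopFrontL [ 0.6281 -0.159   0.034 ]
walltopFrontR [ 0.6261 -0.227   0.034 ]
wallL [ 0.6333 -0.1509  0.034 ]
wallR [ 0.6302 -0.2366  0.034 ]
guideInnerL [ 0.6181 -0.1602  0.026 ]
guideInnerR [ 0.6158 -0.2269  0.026 ]
trayTL [ 0.6205 -0.1654  0.097 ]
trayTR [ 0.6182 -0.2271  0.097 ]
floorL [ 0.621  -0.1695  0.071 ]
floorR [ 0.6188 -0.2233  0.071 ]
t 10.05 pos [ 0.5726 -0.1947  0.0696] yaw -0.033 tilt [ 0.011 -0.007 -1.   ] F [-0.8 -0.  -0.8] op 0.715
 turn/pi [ 0.0022 -0.0035 -0.    ]  shift/0.2 now-axes [-0.0199 -0.0137  0.1476]  after-turn axes [-0.0183 -0.0127  0.1479]
```

```bash
python3 -m pendant '[[[-0.019,-0.013,0.05,0.002,-0.0035,0],[0,0,0.07,0,0,0],[0,0,0,0,0,0]]]' 1;  python3 -c "
from h import *
plan([.569,-.192,.03],-.033,0)"
```

```text
time_s: 10.42
eef_pos: [0.5702, -0.193, 0.0469]
eef_rot: [0.001, 1.0, -0.017, 0.002]
wrist_force: [-1.1, -0.1, -0.4]
opening: 0.712
t 10.43 pos [ 0.5702 -0.193   0.0469] yaw -0.0335 tilt [ 0.004 -0.003 -1.   ] F [-1.1 -0.1 -0.4] op 0.712
 turn/pi [ 0.0008 -0.0012 -0.0002]  shift/0.2 now-axes [-0.0067 -0.005   0.0843]  after-turn axes [-0.0064 -0.0048  0.0844]
```

```bash
python3 -m pendant '[[[-0.007,-0.005,0.05,0.001,-0.002,0],[0,0,0.05,0,0,0],[0,0,0.04,0,0,0],[0,0,0,0,0,0]]]' 1;  python3 -c "
from h import *
plan([.569,-.192,.0105],-.033,0)"
```

```text
time_s: 10.92
eef_pos: [0.5687, -0.1917, 0.0165]
eef_rot: [-0.001, 1.0, -0.017, -0.002]
wrist_force: [-0.7, 0.4, -1.3]
opening: 0.716
t 10.93 pos [ 0.5687 -0.1917  0.0165] yaw -0.0333 tilt [-0.004  0.001 -1.   ] F [-0.7  0.4 -1.3] op 0.716
 turn/pi [-0.0003  0.0011 -0.0001]  shift/0.2 now-axes [0.0018 0.0014 0.0302]  after-turn axes [0.0017 0.0013 0.0302]
```

```bash
python3 -m pendant '[[[0,0,0.02,0,0.001,0],[0,0,0.012,0,0,0],[0,0,0,0,0,0]]]' 1;  python3 -c "
from h import *
plan([.569,-.192,.0105],-.033,0)"
```

```text
time_s: 11.3
eef_pos: [0.5692, -0.192, 0.0103]
eef_rot: [-0.0, 1.0, -0.017, 0.0]
wrist_force: [0.4, -0.3, -1.3]
opening: 0.717
t 11.3 pos [ 0.5692 -0.192   0.0103] yaw -0.0332 tilt [ 0.001  0.    -1.   ] F [ 0.4 -0.3 -1.3] op 0.717
 turn/pi [-0.0002 -0.0003 -0.0001]  shift/0.2 now-axes [-0.0008  0.0001 -0.0012]  after-turn axes [-0.0008  0.0001 -0.0012]
```

```bash
python3 -m pendant '[[[0,0,0.01,0,0,0],[0,0,0,0,0,0]]]' 1; python3 -m pendant '[[[0,0,0.01,0,0,0],[0,0,0,0,0,0]]]' 1
```

```text
time_s: 11.55
eef_pos: [0.5697, -0.1923, 0.0108]
eef_rot: [-0.0, 1.0, -0.017, 0.001]
wrist_force: [0.5, -0.1, -0.8]
opening: 0.715
time_s: 11.8
eef_pos: [0.5703, -0.1926, 0.0104]
eef_rot: [0.0, 1.0, -0.017, 0.001]
wrist_force: [0.4, -0.4, -0.4]
opening: 0.716
```

```bash
python3 -m pendant '[[[0,0,0.02,0,0,0],[0,0,0.02,0,0,0]]]' 1; python3 -m pendant '[[[0,0,0,0,0,0]]]' 1
```

```text
time_s: 12.05
eef_pos: [0.571, -0.1929, 0.01]
eef_rot: [-0.0, 1.0, -0.016, 0.0]
wrist_force: [-16.0, 5.1, 37.8]
opening: 0.713
time_s: 12.18
eef_pos: [0.5715, -0.1931, 0.011]
eef_rot: [0.0, 1.0, -0.016, 0.001]
wrist_force: [0.5, -0.6, -1.6]
opening: 0.716
```

It made contact (37 N momentary while pressing), so the tray is on the bed. I'll release and rise.

```bash
python3 -m pendant '[[[0,0,0,0,0,0],[0,0,0,0,0,0],[0,0,0,0,0,0],[0,0,0,0,0,0]]]' 0; python3 -m pendant '[[[0,0,-0.1,0,0,0],[0,0,-0.2,0,0,0],[0,0,-0.25,0,0,0],[-0.2,0,-0.2,0,0,0],[-0.2,0,0,0,0,0],[-0.2,0,0,0,0,0],[0,0,0,0,0,0]]]' 0
python3 -c "
from h import *
plan([.45,-.192,.2],-.033,0)
import pickle
for n in ['wrist','scene']:
  c=cam(n); cv2.imwrite(f'pics/{n}6.png',c['pixels']); pickle.dump(c,open(n+'6.pkl','wb'))
"
```

```text
time_s: 12.68
eef_pos: [0.5712, -0.193, 0.0096]
eef_rot: [0.0, 1.0, -0.016, 0.001]
wrist_force: [-0.7, -0.2, 0.1]
opening: 1.005
time_s: 13.55
eef_pos: [0.4499, -0.1903, 0.1729]
eef_rot: [0.003, 1.0, -0.016, 0.004]
wrist_force: [-0.1, 0.9, -0.3]
opening: 0.999
t 13.55 pos [ 0.4499 -0.1903  0.1729] yaw -0.0317 tilt [ 0.009 -0.006 -1.   ] F [-0.1  0.9 -0.3] op 0.999
 turn/pi [ 0.0019 -0.0029  0.0004]  shift/0.2 now-axes [ 0.0018  0.0093 -0.1352]  after-turn axes [ 0.0005  0.0085 -0.1353]
```

View pics/wrist6.png

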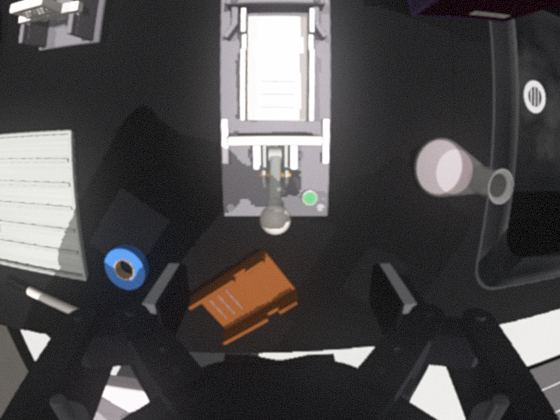

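The tray stands between the gate and the end wall, and the knob is at (275,219). I'll push the lever from behind with shut fingers.

```bash
python3 -c "
from h import *
import pickle
c=pickle.load(open('wrist6.pkl','rb'))
for z in (.07,.0735,.077): print(px(c,275,219,z).round(4))
for n,u,v,z in [('trayNL',237,120,.04),('trayNR',314,122,.04),('trayFL',248,15,.04),('trayFR',308,14,.04),('brownTop',262,252,.036),('brown right',297,300,.036),('brownbot',225,343,.036)]: print(n,px(c,u,v,z).round(4))
a=cv2.imread('pics/wrist6.png'); cv2.imwrite('pics/w6z.png',cv2.resize(a[0:245,205:345],None,fx=2.4,fy=2.4,interpolation=cv2.INTER_CUBIC))
plan([.405,-.188,.065],-.033,0)
"
```

```text
[ 0.4429 -0.1877  0.07  ]
[ 0.444  -0.1878  0.0735]
[ 0.4452 -0.1878  0.077 ]
trayNL [ 0.5215 -0.1581  0.04  ]
trayNR [ 0.5176 -0.2229  0.04  ]
trayFL [ 0.6132 -0.1703  0.04  ]
trayFR [ 0.6126 -0.2208  0.04  ]
brownTop [ 0.3996 -0.1738  0.036 ]
brown right [ 0.3452 -0.2062  0.036 ]
brownbot [ 0.2895 -0.1268  0.036 ]
t 13.65 pos [ 0.4522 -0.191   0.1732] yaw -0.0311 tilt [ 0.011 -0.007 -1.   ] F [-0.7 -1.1 -0. ] op 0.998
 turn/pi [ 0.0022 -0.0035  0.0006]  shift/0.2 now-axes [-0.2422 -0.0115  0.5384]  after-turn axes [-0.2364 -0.0074  0.5411]
```

View pics/w6z.png

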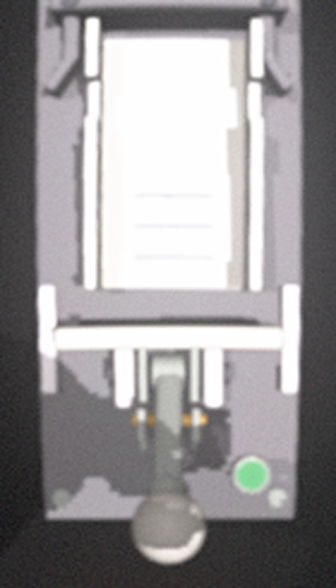

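```bash
python3 -m pendant '[[[-0.24,-0.01,0,0.002,-0.0035,0],[0,0,0.15,0,0,0],[0,0,0.2,0,0,0],[0,0,0.15,0,0,0],[0,0,0,0,0,0]]]' 1; 
python3 -c "
from h import *
plan([.405,-.187,.065],-.033,0)
"
```

```text
time_s: 14.28
eef_pos: [0.4103, -0.191, 0.0746]
eef_rot: [0.003, 1.0, -0.014, 0.004]
wrist_force: [-0.1, -0.8, -0.2]
opening: 0.0
t 14.28 pos [ 0.4103 -0.191   0.0746] yaw -0.0289 tilt [ 0.008 -0.006 -1.   ] F [-0.1 -0.8 -0.2] op 0.0
 turn/pi [ 0.0019 -0.0025  0.0013]  shift/0.2 now-axes [-0.0273 -0.0193  0.0475]  after-turn axes [-0.027  -0.019   0.0479]
```

```bash
python3 -m pendant '[[[-0.02,-0.019,0.045,0.002,-0.0025,0.001],[0,0,0,0,0,0],[0.06,0,0,0,0,0],[0.06,0,0,0,0,0],[0.06,0,0,0,0,0],[0,0,0,0,0,0]]]' 1; 
python3 -c "
from h import *
plan([.465,-.189,.065],-.033,0)
"
```

```text
time_s: 15.02
eef_pos: [0.4469, -0.1897, 0.0696]
eef_rot: [0.001, 1.0, -0.015, 0.001]
wrist_force: [0.2, 0.1, 0.6]
opening: 0.0
t 15.03 pos [ 0.4469 -0.1897  0.0696] yaw -0.0309 tilt [ 0.001 -0.003 -1.   ] F [0.2 0.1 0.6] op 0.0
 turn/pi [ 0.0008 -0.0004  0.0007]  shift/0.2 now-axes [ 0.0904 -0.0062  0.0233]  after-turn axes [ 0.0904 -0.0063  0.0232]
```

```bash
python3 -m pendant '[[[0.04,-0.004,0,0,0,0],[0.04,0,0,0,0,0],[0,0,0,0,0,0]]]' 1; 
python3 -c "
from h import *
plan([.465,-.189,.065],-.033,0)
c=cam('wrist'); cv2.imwrite(f'pics/w7.png',c['pixels'])
"
```

```text
time_s: 15.4
eef_pos: [0.4642, -0.1894, 0.07]
eef_rot: [0.001, 1.0, -0.015, 0.001]
wrist_force: [-0.3, 0.5, 0.1]
opening: -0.005
t 15.4 pos [ 0.4642 -0.1894  0.07  ] yaw -0.0308 tilt [ 0.002 -0.003 -1.   ] F [-0.3  0.5  0.1] op -0.005
 turn/pi [ 0.0009 -0.0006  0.0007]  shift/0.2 now-axes [ 0.0038 -0.0024  0.0252]  after-turn axes [ 0.0038 -0.0023  0.0252]
```

View pics/w7.png

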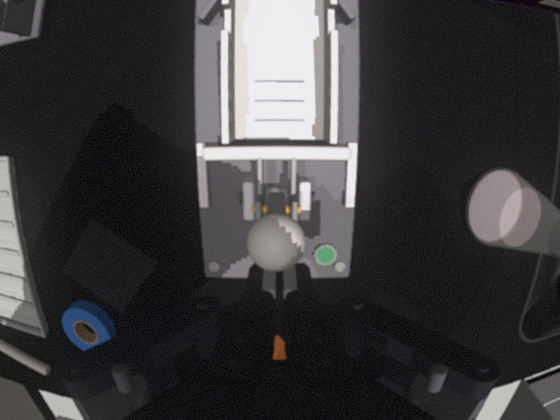

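```bash
python3 -c "
from h import *
c=cam('wrist')
for z in (.08,.085,.09): print(px(c,275,242,z).round(4))
print(px(c,225,148,.034),px(c,335,148,.034))
"; python3 -m pendant '[[[0.03,-0.002,0,0,0,0],[0.03,0,0,0,0,0]]]' 1;python3 -m pendant '[[[0,0,0,0,0,0]]]' 1
```

```text
[ 0.4832 -0.1885  0.08  ]
[ 0.4852 -0.1886  0.085 ]
[ 0.4873 -0.1887  0.09  ]
[ 0.52062568 -0.1616268   0.034     ] [ 0.51878913 -0.22249359  0.034     ]
time_s: 15.75
eef_pos: [0.4656, -0.1882, 0.0683]
eef_rot: [-0.0, 1.0, -0.014, -0.011]
wrist_force: [-30.1, -2.0, 15.0]
opening: -0.0
time_s: 15.88
eef_pos: [0.4639, -0.1881, 0.0678]
eef_rot: [-0.001, 1.0, -0.014, -0.013]
wrist_force: [0.7, -0.1, 0.4]
opening: 0.003
```

It's on the stop (30 N). I'll back off, rise and check.

```bash
python3 -m pendant '[[[-0.1,0,0,0,0.008,0],[-0.1,0,0,0,0,0],[0,0,-0.2,0,0,0],[0,0,-0.25,0,0,0],[0,0,-0.1,0,0,0],[0,0,0,0,0,0]]]' 0; 
python3 -c "
from h import *
plan([.45,-.192,.2],-.033,0)
import pickle
for n in ['wrist','scene']:
  c=cam(n); cv2.imwrite(f'pics/{n}8.png',c['pixels']); pickle.dump(c,open(n+'8.pkl','wb'))
a=cv2.imread('pics/wrist8.png'); cv2.imwrite('pics/w8z.png',cv2.resize(a[0:200,200:360],None,fx=3,fy=3,interpolation=cv2.INTER_CUBIC))
"
```

```text
time_s: 16.62
eef_pos: [0.4232, -0.1876, 0.1812]
eef_rot: [-0.0, 1.0, -0.015, 0.001]
wrist_force: [-0.5, -0.4, -0.9]
opening: 0.998
t 16.62 pos [ 0.4232 -0.1876  0.1812] yaw -0.0307 tilt [ 0.002  0.001 -1.   ] F [-0.5 -0.4 -0.9] op 0.998
 turn/pi [-0.0002 -0.0007  0.0007]  shift/0.2 now-axes [ 0.1347  0.0179 -0.0935]  after-turn axes [ 0.1346  0.0176 -0.0938]
```

View pics/wrist8.png

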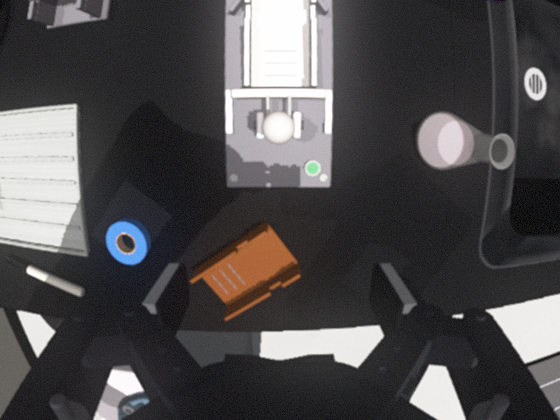

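View pics/w8z.png

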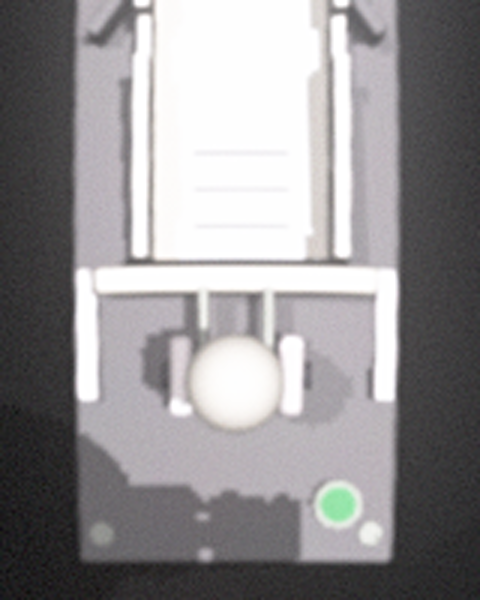

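The knob now sits over the pivot and the gate is against the tray. Next is the comb: it is at about (0.654, 0.0305), yaw about -0.127. I'll turn the tool a quarter turn there.

```bash
python3 -m pendant '[[[0.17,-0.22,0,0,0,0],[0.17,-0.22,0,0,0,0],[0.17,-0.22,0,0,0,0],[0.17,-0.22,0,0,0,0],[0.17,-0.22,0,0,0,0],[0,0,0,0,0,-0.055],[0,0,0,0,0,-0.055],[0,0,0,0,0,-0.055],[0,0,0,0,0,-0.055],[0,0,0,0,0,-0.055],[0,0,0,0,0,-0.055],[0,0,0,0,0,-0.055]]]' 0; 
python3 -c "
from h import *
plan([.654,-.02,.19],1.444,0)
"
```

```text
time_s: 18.23
eef_pos: [0.5936, 0.0371, 0.1514]
eef_rot: [-0.015, 0.821, 0.57, -0.012]
wrist_force: [0.5, -0.6, 0.1]
opening: 1.002
t 18.23 pos [0.5936 0.0371 0.1514] yaw 1.214 tilt [-0.037  0.01  -0.999] F [ 0.5 -0.6  0.1] op 1.002
 turn/pi [-0.0123 -0.0003 -0.0732]  shift/0.2 now-axes [-0.1628  0.3751 -0.2068]  after-turn axes [-0.2451  0.3357 -0.1929]
```

```bash
python3 -m pendant '[[[0,0,0,-0.012,0,-0.04],[0,0,-0.1,0,0,-0.033],[-0.12,0.17,-0.1,0,0,0],[-0.12,0.17,0,0,0,0],[0,0,0,0,0,0]]]' 0; 
python3 -c "
from h import *
plan([.654,.0305,.053],1.444,0)
import pickle
c=cam('wrist'); cv2.imwrite(f'pics/w9.png',c['pixels']); pickle.dump(c,open('w9.pkl','wb'))
"
```

```text
time_s: 18.85
eef_pos: [0.6514, -0.0184, 0.1787]
eef_rot: [-0.007, 0.747, 0.665, -0.006]
wrist_force: [-0.4, 0.0, 0.8]
opening: 1.002
t 18.85 pos [ 0.6514 -0.0184  0.1787] yaw 1.4544 tilt [-0.018  0.002 -1.   ] F [-0.4  0.   0.8] op 1.002
 turn/pi [-0.0058 -0.      0.0033]  shift/0.2 now-axes [ 0.244  -0.004   0.6288]  after-turn axes [ 0.244  -0.018   0.6286]
```

View pics/w9.png

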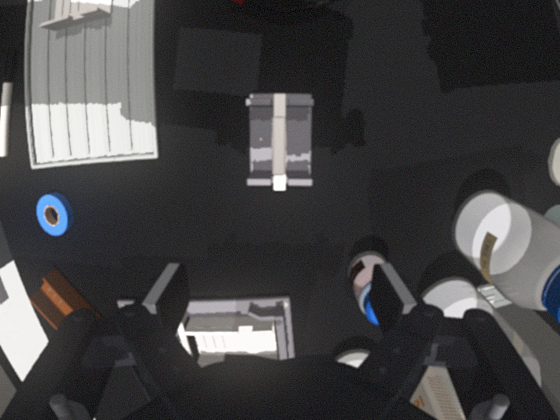

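```bash
python3 -c "
from h import *
a=cv2.imread('pics/w9.png'); cv2.imwrite('pics/w9z.png',cv2.resize(a[85:200,235:325],None,fx=5.2,fy=5.2,interpolation=cv2.INTER_CUBIC))
"
```

```text
(no output)
```

View pics/w9z.png

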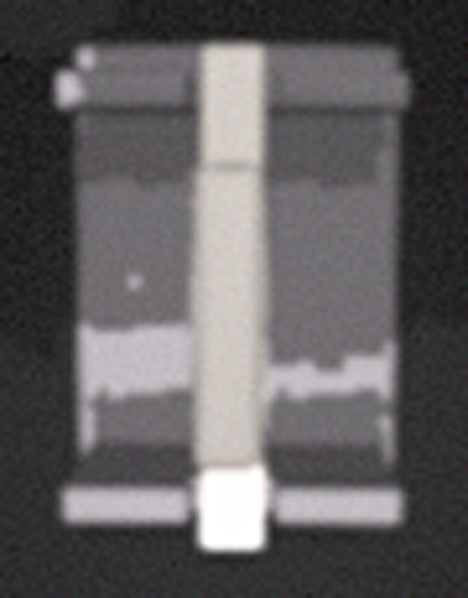

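```bash
python3 -c "
from h import *
import pickle
c=pickle.load(open('w9.pkl','rb'))
Z=lambda a,b,z: px(c,235+a/5.2,85+b/5.2,z)
for n,a,b,z in [('tabtop',231,167,.084),('tabbot',231,463,.084),('tabL',193,315,.084),('tabR',270,315,.084),('barT',232,45,.05),('barB',232,550,.05)]: print(n,Z(a,b,z).round(4))
plan([.654,.0305,.053],1.444,0)
"
```

```text
tabtop [0.6585 0.0527 0.084 ]
tabbot [0.6536 0.0109 0.084 ]
tabL [0.6508 0.0326 0.084 ]
tabR [0.6615 0.0314 0.084 ]
barT [0.6603 0.0718 0.05  ]
barB [ 0.6508 -0.0098  0.05  ]
t 18.9 pos [ 0.6504 -0.0171  0.1786] yaw 1.4552 tilt [-0.019  0.003 -1.   ] F [-0.  -0.2 -0.1] op 0.999
 turn/pi [-0.0062 -0.0002  0.0036]  shift/0.2 now-axes [0.2382 0.0025 0.6284]  after-turn axes [ 0.2386 -0.0123  0.6281]
```

```bash
python3 -m pendant '[[[0.12,0,0,-0.006,0,0.001],[0.12,-0.005,0.1,0,0,0],[0,0,0.15,0,0,0],[0,0,0,0,0,0]]]' 0; 
python3 -c "
from h import *
plan([.655,.031,.053],1.452,0)
"
```

```text
time_s: 19.4
eef_pos: [0.6494, 0.0354, 0.1217]
eef_rot: [-0.005, 0.747, 0.664, -0.003]
wrist_force: [0.6, 1.1, 0.4]
opening: 0.997
t 19.4 pos [0.6494 0.0354 0.1217] yaw 1.4531 tilt [-0.01   0.003 -1.   ] F [0.6 1.1 0.4] op 0.997
 turn/pi [-0.0033 -0.0007  0.0004]  shift/0.2 now-axes [-0.0195  0.034   0.3431]  after-turn axes [-0.0187  0.0305  0.3434]
```

```bash
python3 -m pendant '[[[-0.019,0.032,0.1,-0.004,-0.001,0],[0,0,0.12,0,0,0],[0,0,0.1,0,0,0],[0,0,0,0,0,0]]]' 0; 
python3 -c "
from h import *
plan([.655,.031,.053],1.452,0)
"
```

```text
time_s: 19.9
eef_pos: [0.6552, 0.0322, 0.0585]
eef_rot: [0.002, 0.747, 0.665, 0.001]
wrist_force: [-0.4, -1.2, 0.0]
opening: 0.998
t 19.9 pos [0.6552 0.0322 0.0585] yaw 1.4543 tilt [ 0.004 -0.001 -1.   ] F [-0.4 -1.2  0. ] op 0.998
 turn/pi [0.0013 0.0002 0.0007]  shift/0.2 now-axes [-0.0061 -0.0006  0.0273]  after-turn axes [-0.0061 -0.0005  0.0273]
```

```bash
python3 -m pendant '[[[-0.006,0,0.026,0.001,0,0],[0,0,0,0,0,0]]]' 0; python3 -m pendant '[[[0,0,0,0,0,0],[0,0,0,0,0,0],[0,0,0,0,0,0],[0,0,0,0,0,0],[0,0,0,0,0,0],[0,0,0,0,0,0]]]' 1
python3 -c "
from h import *
plan([.655,.031,.053],1.452,0)
"
```

```text
time_s: 20.15
eef_pos: [0.6562, 0.0308, 0.0548]
eef_rot: [0.001, 0.747, 0.665, 0.001]
wrist_force: [-0.3, -1.0, -0.6]
opening: 1.004
time_s: 20.9
eef_pos: [0.6571, 0.0307, 0.0567]
eef_rot: [0.002, 0.747, 0.665, 0.002]
wrist_force: [-0.4, -0.5, 0.2]
opening: 0.102
t 20.9 pos [0.6571 0.0307 0.0567] yaw 1.4541 tilt [ 0.005 -0.001 -1.   ] F [-0.4 -0.5  0.2] op 0.102
 turn/pi [0.0017 0.0002 0.0007]  shift/0.2 now-axes [ 0.0003 -0.0107  0.0183]  after-turn axes [ 0.0002 -0.0106  0.0184]
```

Gripped: opening 0.102, about 9 mm. I'll draw it straight up.

```bash
python3 -m pendant '[[[0,0,-0.06,0,0,0],[0,0,-0.1,0,0,0],[0,0,-0.15,0,0,0],[0,0,-0.2,0,0,0],[0,0,-0.1,0,0,0],[0,0,0,0,0,0]]]' 1
python3 -c "
from h import *
plan([.594,-.193,.18],1.538,0)
import pickle
c=cam('wrist'); cv2.imwrite(f'pics/w10.png',c['pixels']); pickle.dump(c,open('w10.pkl','wb'))
"
```

```text
time_s: 21.65
eef_pos: [0.6583, 0.0307, 0.1899]
eef_rot: [0.005, 0.747, 0.665, 0.004]
wrist_force: [-0.1, 0.0, -1.4]
opening: 0.105
t 21.65 pos [0.6583 0.0307 0.1899] yaw 1.4543 tilt [ 0.012 -0.002 -1.   ] F [-0.1  0.  -1.4] op 0.105
 turn/pi [ 0.0039  0.0004 -0.0266]  shift/0.2 now-axes [-1.1483 -0.1898  0.0479]  after-turn axes [-1.1285 -0.2845  0.0496]
```

View pics/w10.png

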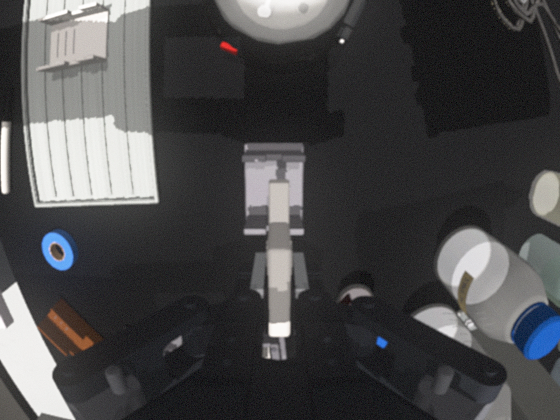

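```bash
python3 -m pendant '[[[0,0,0,0.004,0,-0.0265],[-0.28,-0.055,0,0,0,0],[-0.28,-0.055,0,0,0,0],[-0.28,-0.055,0,0,0,0],[-0.28,-0.055,0,0,0,0],[-0.28,-0.055,0,0,0,0],[0,0,0,0,0,0]]]' 1
python3 -c "
from h import *
plan([.594,-.193,.18],1.538,0)
import pickle
c=cam('wrist'); cv2.imwrite(f'pics/w11.png',c['pixels']); pickle.dump(c,open('w11.pkl','wb'))
"
```

```text
time_s: 22.58
eef_pos: [0.5889, -0.2528, 0.1809]
eef_rot: [-0.006, 0.717, 0.698, -0.003]
wrist_force: [0.2, 1.0, -1.0]
opening: 0.105
t 22.57 pos [ 0.5889 -0.2528  0.1809] yaw 1.5438 tilt [-0.012  0.004 -1.   ] F [ 0.2  1.  -1. ] op 0.105
 turn/pi [-0.0038 -0.0011  0.0019]  shift/0.2 now-axes [0.2996 0.0174 0.0052]  after-turn axes [0.2997 0.0156 0.0044]
```

View pics/w11.png

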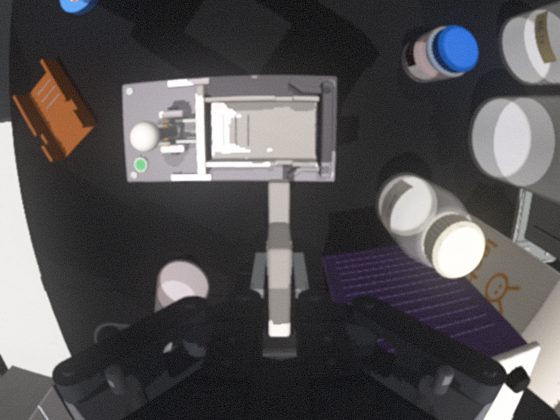

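```bash
python3 -c "
from h import *
a=cv2.imread('pics/w11.png'); cv2.imwrite('pics/w11z.png',cv2.resize(a[65:195,190:345],None,fx=4.6,fy=4.6,interpolation=cv2.INTER_CUBIC))
"
```

```text
(no output)
```

View pics/w11z.png

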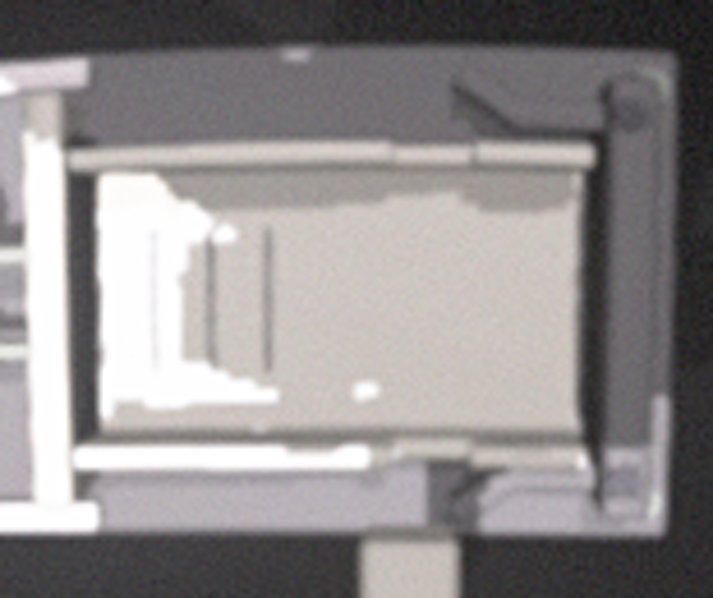

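```bash
python3 -c "
from h import *
import pickle
c=pickle.load(open('w11.pkl','rb'))
Z=lambda a,b,z: px(c,190+a/4.6,65+b/4.6,z)
D={}
for n,a,b,z in [('UL',68,150,.04),('UR',597,145,.04),('LL',73,468,.04),('LR',588,468,.04),('nUl',392,148,.03),('nUr',475,148,.03),('nUlt',392,148,.04),('nUrt',475,148,.04),('nLl',388,462,.03),('nLr',472,462,.03),('nLlt',388,455,.04),('nLrt',472,455,.04),('gateface',68,300,.034),('wall',608,300,.034)]: D[n]=Z(a,b,z); print(n,D[n].round(4))
print('tray',np.mean([D[k] for k in ('UL','UR','LL','LR')],0)); print('notch',np.mean([D[k] for k in ('nUl','nUr','nLl','nLr')],0),'t',np.mean([D[k] for k in ('nUlt','nUrt','nLlt','nLrt')],0))
d=D['UR']-D['UL']+D['LR']-D['LL']; print('yaw',np.arctan2(d[1],d[0]))
o=telemetry.get_obs(); print(o['eef_pos'])
# comb: bar far end in w10/w11 
z=o['eef_pos'][2]-.0067
print('bar end L',px(c,269,182,z),'R',px(c,290,182,z))
zt=o['eef_pos'][2]-.0167+.044
print('near tab?',px(c,269,335,zt),px(c,291,335,zt),px(c,269,230,zt),px(c,290,230,zt))
"
```

```text
UL [ 0.5251 -0.161   0.04  ]
UR [ 0.6248 -0.1639  0.04  ]
LL [ 0.5226 -0.2228  0.04  ]
LR [ 0.6224 -0.2257  0.04  ]
nUl [ 0.5863 -0.1634  0.03  ]
nUr [ 0.6023 -0.1638  0.03  ]
nUlt [ 0.5865 -0.164   0.04  ]
nUrt [ 0.602  -0.1643  0.04  ]
nLl [ 0.5838 -0.2254  0.03  ]
nLr [ 0.6004 -0.2257  0.03  ]
nLlt [ 0.5841 -0.2224  0.04  ]
nLrt [ 0.6002 -0.2228  0.04  ]
gateface [ 0.5222 -0.1902  0.034 ]
wall [ 0.6272 -0.1937  0.034 ]
tray [ 0.57371401 -0.19336274  0.04      ]
notch [ 0.59320238 -0.19457214  0.03      ] t [ 0.59320714 -0.19338735  0.04      ]
yaw -0.029277798017094184
[ 0.58931589 -0.25059198  0.18066315]
bar end L [ 0.58550402 -0.21077442  0.17396315] R [ 0.59535446 -0.21100776  0.17396315]
near tab? [ 0.58455019 -0.27230312  0.20796315] [ 0.59432475 -0.27247369  0.20796315] [ 0.58653259 -0.22220762  0.20796315] [ 0.59447727 -0.22238134  0.20796315]
```

The tray centre measures (0.5737, -0.1934), yaw -0.03, notch at about (0.5935, -0.194). The comb is centred in the grip. I'll move above the notch.

```bash
python3 -m pendant '[[[0.14,0.01,0,-0.004,-0.001,0.001],[0.14,0.005,0.1,0,0,0],[0,0,0.15,0,0,0],[0,0,0.1,0,0,0],[0,0,0,0,0,0]]]' 1
python3 -c "
from h import *
plan([.593,-.194,.08],1.541,0)
"
```

```text
time_s: 23.25
eef_pos: [0.5934, -0.1859, 0.106]
eef_rot: [-0.003, 0.715, 0.699, 0.001]
wrist_force: [-0.4, -0.5, -0.0]
opening: 0.108
t 23.25 pos [ 0.5934 -0.1859  0.106 ] yaw 1.5469 tilt [-0.003  0.006 -1.   ] F [-0.4 -0.5 -0. ] op 0.108
 turn/pi [-0.0011 -0.0019  0.0019]  shift/0.2 now-axes [-0.0411 -0.0004  0.1297]  after-turn axes [-0.0403 -0.0006  0.1299]
```

```bash
python3 -m pendant '[[[-0.041,0,0.03,-0.001,-0.002,0.002],[0,0,0.07,0,0,0],[0,0,0,0,0,0]]]' 1
python3 -c "
from h import *
plan([.593,-.194,.07],1.541,0)
import pickle
c=cam('wrist'); cv2.imwrite(f'pics/w12.png',c['pixels']); pickle.dump(c,open('w12.pkl','wb'))
"
```

```text
time_s: 23.62
eef_pos: [0.5944, -0.1956, 0.0865]
eef_rot: [0.002, 0.718, 0.696, 0.0]
wrist_force: [1.1, -0.5, -0.8]
opening: 0.109
t 23.62 pos [ 0.5944 -0.1956  0.0865] yaw 1.5397 tilt [ 0.003 -0.002 -1.   ] F [ 1.1 -0.5 -0.8] op 0.109
 turn/pi [ 0.0008  0.0007 -0.0004]  shift/0.2 now-axes [ 0.0082 -0.0074  0.0824]  after-turn axes [ 0.008  -0.0072  0.0824]
```

View pics/w12.png

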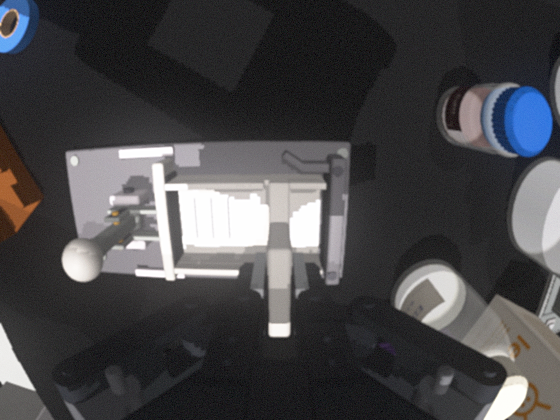

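```bash
python3 -m pendant '[[[0.008,-0.007,0.03,0.001,0.001,0],[0,0,0.05,0,0,0],[0,0,0.03,0,0,0],[0,0,0,0,0,0]]]' 1
python3 -c "
from h import *
plan([.593,-.194,.05],1.541,0)
import pickle
c=cam('wrist'); cv2.imwrite(f'pics/w13.png',cv2.resize(c['pixels'][130:300,150:370],None,fx=3.5,fy=3.5)); pickle.dump(c,open('w13.pkl','wb'))
"
```

```text
time_s: 24.18
eef_pos: [0.5939, -0.1946, 0.0645]
eef_rot: [0.001, 0.718, 0.696, 0.001]
wrist_force: [0.6, -0.5, -0.4]
opening: 0.109
t 24.18 pos [ 0.5939 -0.1946  0.0645] yaw 1.5394 tilt [ 0.002 -0.    -1.   ] F [ 0.6 -0.5 -0.4] op 0.109
 turn/pi [ 0.0005  0.     -0.0005]  shift/0.2 now-axes [ 0.0029 -0.0049  0.0726]  after-turn axes [ 0.0029 -0.0048  0.0726]
```

View pics/w13.png

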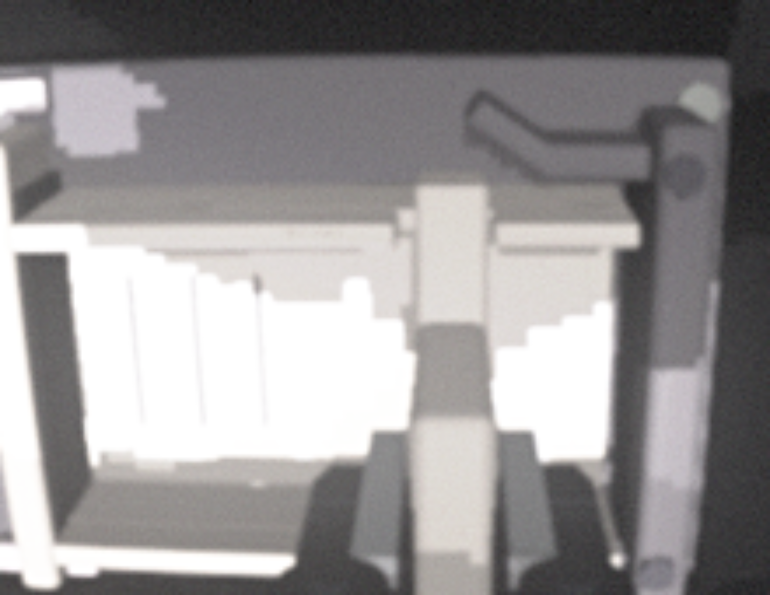

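The bar (415–490) sits within the notch (393–497), about 1 mm to the right. I'll correct that and lower.

```bash
python3 -m pendant '[[[0.002,-0.006,0.03,0,0,0],[0,0,0.03,0,0,0],[0,0,0,0,0,0]]]' 1
python3 -c "
from h import *
plan([.593,-.194,.047],1.541,0)"
```

```text
time_s: 24.6
eef_pos: [0.5931, -0.1943, 0.0524]
eef_rot: [0.001, 0.718, 0.696, 0.001]
wrist_force: [0.4, -0.3, 0.1]
opening: 0.103
t 24.6 pos [ 0.5931 -0.1943  0.0524] yaw 1.5395 tilt [ 0.003 -0.001 -1.   ] F [ 0.4 -0.3  0.1] op 0.103
 turn/pi [ 0.0008  0.0002 -0.0005]  shift/0.2 now-axes [ 0.0017 -0.0007  0.0268]  after-turn axes [ 0.0017 -0.0007  0.0268]
```

```bash
python3 -m pendant '[[[0,0,0.02,0,0,0],[0,0,0.01,0,0,0],[0,0,0,0,0,0]]]' 1
python3 -m pendant '[[[0,0,0.01,0,0,0],[0,0,0.01,0,0,0]]]' 1
python3 -c "
from h import *
plan([.593,-.194,.047],1.541,0)
c=cam('wrist'); cv2.imwrite(f'pics/w14.png',cv2.resize(c['pixels'][130:300,150:370],None,fx=3.5,fy=3.5))"
```

```text
time_s: 24.98
eef_pos: [0.5934, -0.1945, 0.0467]
eef_rot: [0.001, 0.718, 0.696, 0.001]
wrist_force: [-1.0, 0.7, 0.7]
opening: 0.103
time_s: 25.22
eef_pos: [0.5936, -0.1945, 0.0465]
eef_rot: [0.001, 0.718, 0.696, 0.0]
wrist_force: [-7.7, 3.9, 17.0]
opening: 0.105
t 25.23 pos [ 0.5936 -0.1945  0.0465] yaw 1.5401 tilt [ 0.002 -0.001 -1.   ] F [-7.7  3.9 17. ] op 0.105
 turn/pi [ 0.0007  0.0003 -0.0003]  shift/0.2 now-axes [ 0.0026 -0.0031 -0.0024]  after-turn axes [ 0.0026 -0.0031 -0.0024]
```

View pics/w14.png

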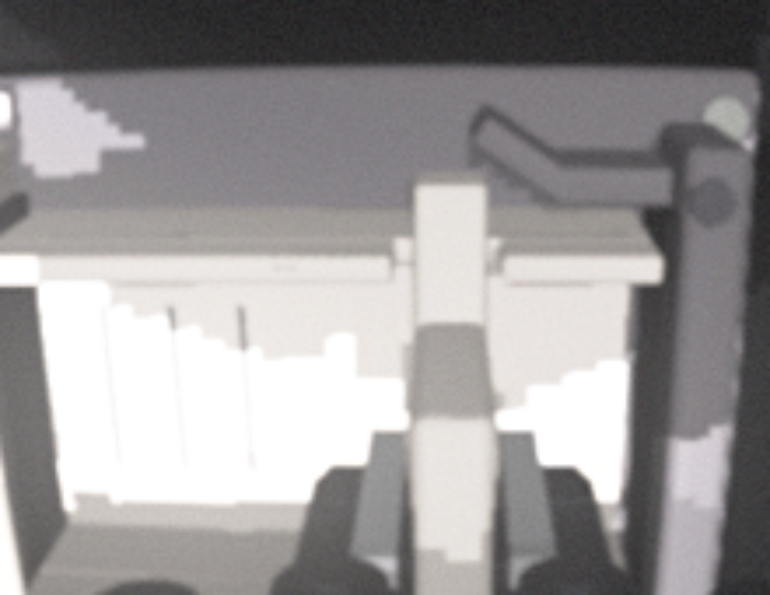

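The bar is in the notches and contact shows 17 N at the expected height. I'll release and rise.

```bash
python3 -m pendant '[[[0,0,-0.003,0,0,0],[0,0,0,0,0,0]]]' 1
python3 -m pendant '[[[0,0,0,0,0,0],[0,0,0,0,0,0],[0,0,0,0,0,0],[0,0,0,0,0,0],[0,0,0,0,0,0]]]' 0
python3 -m pendant '[[[0,0,-0.05,0,0,0],[0,0,-0.15,0,0,0],[0,0,-0.25,0,0,0],[0,0,-0.2,0,0,0],[-0.2,0,0,0,0,0],[-0.15,0,0,0,0,0],[0,0,0,0,0,0]]]' 0
python3 -c "
from h import *
plan([.593,-.194,.047],1.541,0)
import pickle
for n in ['wrist','scene']:
  c=cam(n); cv2.imwrite(f'pics/{n}15.png',c['pixels']); pickle.dump(c,open(n+'15.pkl','wb'))"
```

```text
time_s: 25.52
eef_pos: [0.594, -0.1947, 0.0478]
eef_rot: [0.002, 0.718, 0.696, 0.001]
wrist_force: [-1.3, -0.5, -1.9]
opening: 0.1
time_s: 26.15
eef_pos: [0.5938, -0.1947, 0.0469]
eef_rot: [0.001, 0.718, 0.696, 0.001]
wrist_force: [-0.2, -0.0, -0.7]
opening: 0.998
time_s: 27.02
eef_pos: [0.5924, -0.2662, 0.187]
eef_rot: [0.004, 0.717, 0.697, 0.001]
wrist_force: [-0.8, -0.6, 0.0]
opening: 1.003
t 27.02 pos [ 0.5924 -0.2662  0.187 ] yaw 1.5417 tilt [ 0.007 -0.004 -1.   ] F [-0.8 -0.6  0. ] op 1.003
 turn/pi [0.0023 0.0014 0.0002]  shift/0.2 now-axes [ 0.3638 -0.0124  0.6983]  after-turn axes [ 0.3608 -0.0076  0.6999]
```

View pics/wrist15.png

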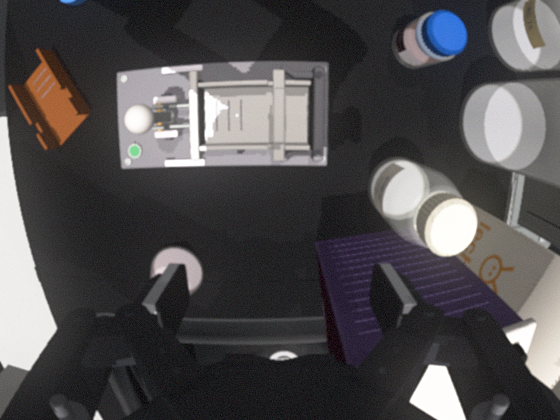

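View pics/scene15.png

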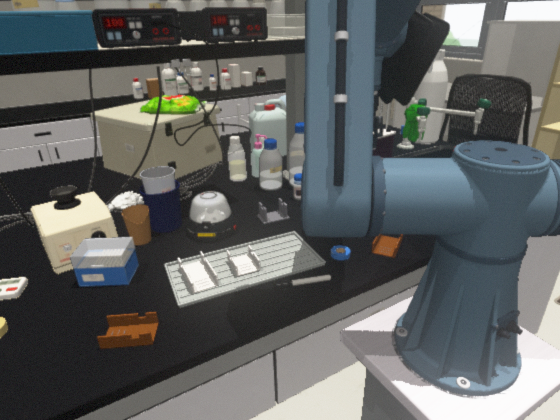

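The comb stands across the tray at column 278 and the knob is at (138,119). I'll measure this final state.

```bash
python3 -c "
from h import *
a=cv2.imread('pics/wrist15.png'); cv2.imwrite('pics/w15z.png',cv2.resize(a[55:175,110:335],None,fx=3.5,fy=3.5,interpolation=cv2.INTER_CUBIC))"
```

```text
(no output)
```

View pics/w15z.png

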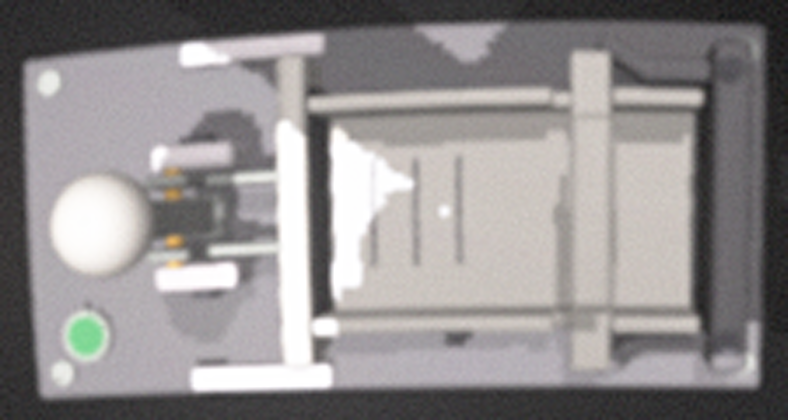

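```bash
python3 -c "
from h import *
import pickle
c=pickle.load(open('wrist15.pkl','rb'))
Z=lambda a,b,z: px(c,110+a/3.5,55+b/3.5,z)
for n,a,b,z in [('barT',591,50,.04),('barB',591,368,.04),('tabmid',592,212,.074),('tabT',592,117,.074),('tabB',592,307,.074),('knob',101,224,.09),('UL',308,97,.04),('UR',703,90,.04),('LL',313,332,.04),('LR',700,330,.04),('gateR',307,220,.034),('wall',711,212,.034)]: print(n,Z(a,b,z).round(4))
"
```

```text
barT [ 0.5967 -0.1533  0.04  ]
barB [ 0.5944 -0.2345  0.04  ]
tabmid [ 0.5956 -0.1943  0.074 ]
tabT [ 0.5962 -0.173   0.074 ]
tabB [ 0.595  -0.2157  0.074 ]
knob [ 0.4876 -0.1893  0.09  ]
UL [ 0.5248 -0.1611  0.04  ]
UR [ 0.6244 -0.164   0.04  ]
LL [ 0.5228 -0.2221  0.04  ]
LR [ 0.6225 -0.2254  0.04  ]
gateR [ 0.5216 -0.1929  0.034 ]
wall [ 0.6264 -0.1953  0.034 ]
```

```bash
python3 -c "
from h import *
import pickle
c=pickle.load(open('wrist15.pkl','rb'))
Z=lambda a,b,z: px(c,110+a/3.5,55+b/3.5,z)
for n,a,b in [('pinU',173,172),('pinL',174,243),('pinL2',174,265)]: print(n,Z(a,b,.02).round(4),Z(a,b,.03).round(4))
print('plate corners',[Z(a,b,.01).round(4) for a,b in [(25,63),(42,397),(763,27),(760,385)]])
c=pickle.load(open('wrist8.pkl','rb'))
Y=lambda a,b,z: px(c,200+a/3,0+b/3,z).round(4)
print('w8 knob',Y(236,383,.09),'plate near',Y(80,560,.01),Y(392,560,.01),'gate far edge',Y(236,267,.034),'tray end',Y(140,258,.04),Y(343,258,.04))
"
```

```text
pinU [ 0.4799 -0.176   0.02  ] [ 0.4836 -0.1766  0.03  ]
pinL [ 0.4789 -0.1961  0.02  ] [ 0.4826 -0.196   0.03  ]
pinL2 [ 0.4784 -0.2024  0.02  ] [ 0.4821 -0.202   0.03  ]
plate corners [array([ 0.4292, -0.1364,  0.01  ]), array([ 0.4264, -0.2388,  0.01  ]), array([ 0.6448, -0.1429,  0.01  ]), array([ 0.6426, -0.2449,  0.01  ])]
w8 knob [ 0.4876 -0.1894  0.09  ] plate near [ 0.4281 -0.1356  0.01  ] [ 0.425  -0.2391  0.01  ] gate far edge [ 0.5198 -0.1903  0.034 ] tray end [ 0.5231 -0.1629  0.04  ] [ 0.5215 -0.2209  0.04  ]
```

Knob, tray and comb agree: the comb is within 2 mm of the notch and the lever angle is about 0.02–0.05. I'll move the arm clear for an independent look from the scene and top cameras.

```bash
python3 -m pendant '[[[0,0,-0.25,0,0,0],[0,-0.25,-0.1,0,0,0],[0.3,0,0,0,0,0],[0.3,0,0,0,0,0],[0.3,0,0,0,0,0],[0.3,0,0,0,0,0],[0.3,0,0,0,0,0],[0.3,0,0,0,0,0],[0.3,0,0,0,0,0],[0,0,0,0,0,0]]]' 0
python3 -c "
from h import *
import pickle
for n in ['top','scene']:
  c=cam(n); cv2.imwrite(f'pics/{n}16.png',c['pixels']); pickle.dump(c,open(n+'16.pkl','wb'))
s=cv2.imread('pics/scene16.png'); t=cv2.imread('pics/top16.png')
cv2.imwrite('pics/s16z.png',cv2.resize(s[180:240,300:420],None,fx=6,fy=6,interpolation=cv2.INTER_CUBIC))
cv2.imwrite('pics/t16z.png',cv2.resize(t[160:250,270:440],None,fx=4.6,fy=4.6,interpolation=cv2.INTER_CUBIC))
"
```

```text
time_s: 28.38
eef_pos: [0.5456, 0.1782, 0.2572]
eef_rot: [0.0, 0.714, 0.7, 0.002]
wrist_force: [0.2, -1.3, 0.3]
opening: 1.004
```

View pics/s16z.png

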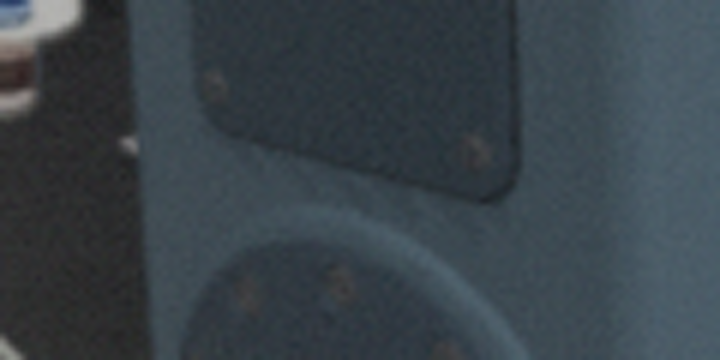

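View pics/t16z.png

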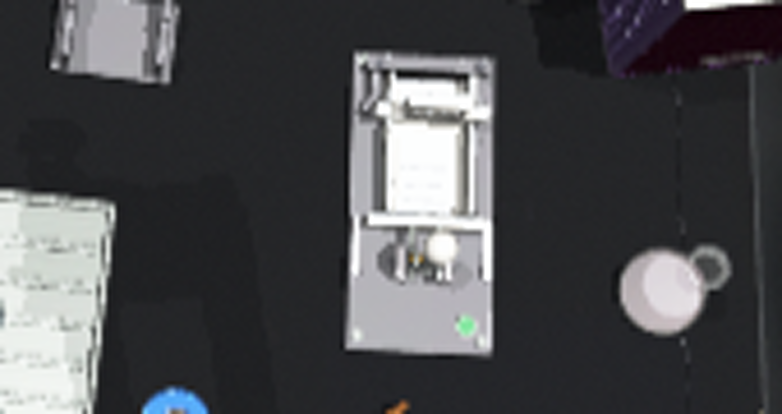

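```bash
python3 -c "
from h import *
import pickle
c=pickle.load(open('top16.pkl','rb'))
t=c['pixels']
Z=lambda a,b,z: px(c,270+a/4.6,160+b/4.6,z).round(4)
print('knob',Z(442,247,.09),'gate',Z(370,214,.034),'wall',Z(385,71,.034),Z(470,75,.034))
# expected px of knob for lever angle, using pivot bed-86
for bx in (.574,.576):
  for th in (0,.1,.2):
    y=-.192; X=[bx-.086-.07*np.sin(th),-.1893,.02+.07*np.cos(th)]
    u,v=proj(c,X); print(bx,th,((u-270)*4.6).round(1),((v-160)*4.6).round(1))
g=cv2.cvtColor(t,cv2.COLOR_BGR2GRAY); 
cv2.imwrite('pics/t16k.png',cv2.resize(t[165:225,340:385],None,fx=10,fy=10,interpolation=cv2.INTER_NEAREST))
"
```

```text
knob [ 0.4854 -0.1922  0.09  ] gate [ 0.5178 -0.152   0.034 ] wall [ 0.6222 -0.1638  0.034 ] [ 0.6203 -0.2247  0.034 ]
0.574 0 437.6 243.2
0.574 0.1 437.7 253.4
0.574 0.2 437.6 263.7
0.576 0 437.6 240.3
0.576 0.1 437.6 250.5
0.576 0.2 437.5 260.8
```

View pics/t16k.png

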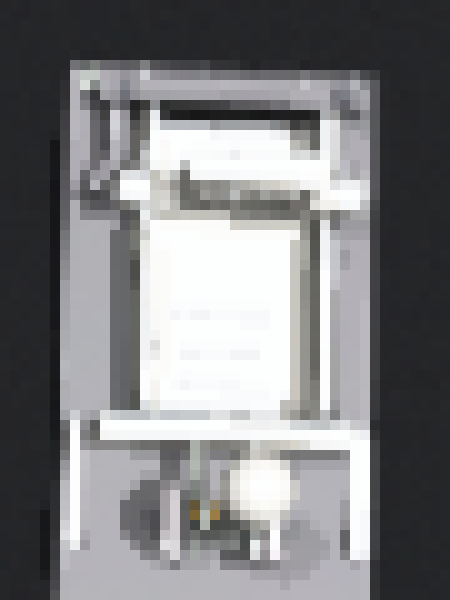

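Using the top camera alone, the wall face is at about 0.621 and the knob at 0.485, so the lever angle comes out near 0. The gate-to-wall gap is about 103 mm, which matches closed within the error. Handing in.

```bash
python3 -c "
from bench import ctrl
print(ctrl.hand_in())"
```

```text
the job is handed in; nothing more can be done
None
```

The gel caster is set up and the job is handed in at about 28.5 s of simulated time. No verdict is reported, so the state below comes from my own last checks.

**What I did**
- I took the 100 mm tray, the right-hand one of the three, tipped it 29° over the drip tray for about 1.4 s and levelled it.
- I lowered it onto the bed until it made contact and released it. The force spiked to about 38 N while pressing down.
- I pushed the lever to its stop with shut fingers, at about 30 N.
- I drew the comb from its rack and lowered it into the tray's notches, at about 17 N on contact. Then I released it and moved the arm clear.

**Last checks**
- **Tray:** its centre is about 2 mm from the bed centre, and its yaw matches the caster's at about -0.03 rad.
- **Comb:** it is upright in the notches, within about 2 mm of its place.
- **Lever:** it measures upright to within about 0.05 rad, from both the wrist and top cameras.
- **Other trays and flask:** they looked unmoved in the images, though I didn't measure them.

**Checks that disagreed or failed**
- **Gate gap:** it reads about 103 mm (top camera) and 105–107 mm (wrist camera) against the nominal 101.6 mm. I put this down to edge blur and calibration, because the knob, the gate travel and the firm stop all indicate closed.
- **Scene camera:** the arm blocked its view of the caster in the last look.

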